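# Pull down the spatter guard with the hook pole

### The job

Lift the little hook pole from its rest, reach up under the guard's tube lamp, hook the steel ring from the front and gently pull the clear guard all the way down to its stop. Then unhook the pole and lay it back in both forks of its rest as it lay before, and let go. Work the guard only with the pole, keep the gripper off the guard and its lamp, and leave the plier, magnifier, chip tube and probe where they are.

Things in the scene. Friction and masses are not known exactly. Their poses are not given: they have to be found in the camera images.
- guard: Fixed aluminium frame 290 mm wide (y), 370 high; origin on the desk mid-frame, x away from the robot side, z up. Posts at y=+-135 mm; feet 10 high reach x=+-80. A tube lamp (16 mm thick) runs along y before it at x=-120, z=294, on arms to the posts at y=+-135; open between lamp and frame. A level pole at ring height is barred by the lamp: slant it up under the lamp, some 30 degrees, the gripper leaning back to the robot side.
- sash (a joint): Downward travel of the clear sash, m: 0 up, 0.11 down on its stop. Sash 185 mm tall, 250 wide, in the guard's plane x=0, from 140 to 325 mm above the desk when up. Friction keeps it where it is left; pulling it down takes about 0.3 to 3 N, and the resistance rises hard at the stop.
- ring (a point): Centre of the upright steel ring (wire 6 mm thick, clear hole 40 mm) fixed to the sash's top rail, 42 mm in front of the sash, 305 mm above the desk when up; moves with it. Axes as the guard's: x is the axis through the hole, towards the sash; z up. A stem runs from the ring's top back to the rail; behind the lower rim 33 mm are free.
- pole_grip (a point): Grasp point of the hook pole, half-way up its dark wooden handle (100 mm long, 60 behind to 40 ahead of this point; 16 wide in y, 18 high in z). x along the pole to the hook, y across, z up as it lies in the rest. A 6 mm steel rod runs on along x to the bend, 150 mm ahead of this point. 110 g. Under load the handle may pitch a little in the fingers.
- pole_bend (a point): Centre of the rod at the bend of the hook, 150 mm ahead of pole_grip on the same line; from here the hook goes down square (pole's -z) 25 mm to its tip. Axes as pole_grip.
- pole_tip (a point): Lower end of the hook, 25 mm below pole_bend in the pole's -z; rod 6 mm thick. Axes as pole_grip.
- pole: The hook pole as a whole; origin on its centre line 5 mm behind pole_grip, axes as pole_grip.
- rest: Fixed pole rest: base 200 x 70 x 8 mm with two steel U forks, 6 mm thick; origin on the desk, x along the pole to the hook, z up. Rear fork at x=-38 mm, 26 clear, floor z=50, holds the handle; front fork at x=80, 22 clear, floor z=56, holds the rod; both reach z=78. The pole lies level in it, pole_grip at x=5, y=0, z=59, pole_bend at x=155.
- plier: Bystander: bent-nose steel plier with yellow grips, 160 mm long, 12 mm high, flat on the desk; origin at its pivot.
- magnifier: Bystander: round glass in a brass ring 70 mm across with an 80 mm handle, 6 mm high; origin at the glass's centre.
- chip_tube: Bystander: translucent pink tube 220 x 14 x 9 mm; origin under its middle.
- probe: Bystander: black multimeter probe 120 mm long, 12 mm high; origin under its middle.
Mind the look-alikes: they are no part of the job. Of the things that look like the pole, the smaller one is meant.

How it is judged:
On the way, in this order (a step that is already met when the one before it is completed fails the run):
1. the pole's hook is through the ring, bend behind it and tip below the rim's inside, with the sash still up (within 50 mm of the top) (x of pole_bend in the frame of ring between 0.001 and 0.035 m and y of pole_bend in the frame of ring between -0.018 and 0.018 m and z of pole_bend in the frame of ring between -0.018 and 0.02 m and z of pole_tip in the frame of ring below -0.018 m and value of joint sash below 0.05 m), for 0.1 s.
2. the sash is down on its stop (within 4 mm) with the hook still in the ring (x of pole_bend in the frame of ring between 0.001 and 0.035 m and y of pole_bend in the frame of ring between -0.018 and 0.018 m and z of pole_bend in the frame of ring between -0.018 and 0.02 m and z of pole_tip in the frame of ring below -0.018 m and value of joint sash above 0.106 m), for 0.2 s.
At the end, for the whole second after the job is handed in: The sash is down within 5 mm of its stop, and the pole lies still in both forks of its rest, hook end forward and hook hanging down, within 13 mm lengthwise, 9 mm sideways and 5 mm in height of where it belongs, released (value of joint sash above 0.105 m and x of pole_grip in the frame of rest between -0.008 and 0.018 m and y of pole_grip in the frame of rest between -0.009 and 0.009 m and z of pole_grip in the frame of rest between 0.054 and 0.064 m and z of pole_bend in the frame of rest between 0.053 and 0.065 m and x of pole_bend in the frame of rest between 0.142 and 0.168 m and z of pole_tip in the frame of rest below 0.042 m and linear speed of pole below 0.02 m/s and contact force between the fingers and pole below 0.1 N); the robot touches nothing.
It fails at once if the gripper or arm pushes the guard, sash, ring or lamp with more than 2 N (contact force between any of the fingers, the arm and guard above 2 N).
It fails at once if the pole strains the guard with more than 40 N (contact force between pole and guard above 40 N).
It fails at once if the plier, magnifier, chip tube or probe is moved more than 25 mm (distance of any of plier, magnifier, chip_tube, probe from where it was at the start of the episode above 0.025 m).
It also fails if it takes over 67 s, if anything falls off the work surface, if the arm or the gripper's body presses on something with over 40 N, if the wrist force passes 120 N, or if a joint passes its speed limit or range.

### The arm

A 6-joint arm with a two-finger parallel gripper is mounted at the origin on the work surface. World frame = base frame: x ahead of the robot, y to its left, z up, the work surface at z = 0. Lengths are in m, angles in rad, forces in N, time in s.
With the tool pointing down it reaches from about 0.25 to 0.725 m from the base axis. Payload 4 kg.
Tool frame: the origin (TCP) lies midway between the tips of the shut fingers; the grasp point (between the pads) lies 19 mm behind it; z points along the fingers, y is the direction in which the jaws open and shut (so a half turn about z gives the same grasp; the last joint's range is limited). The gripper opens to 85 mm and grips with 20 to 120 N. Pads are 22 mm wide; open, the fingers measure 114 mm over their backs; the gripper's body (76 mm by 85 mm) begins 54 mm behind the grasp point. The pads swing forward as they close: fully open they stand 13 mm farther back than shut.
Start: joints at [-1.222, 0.241, 0.005, 1.335, 0, 1.571], TCP at [0.171, -0.47, 0.193] pointing down, gripper open.
Joint ranges: [-2.72, 2.72], [-1.05, 1.87], [-1.09, 1.28], [-1.99, 2.15], [-1.42, 1.44], [-3.14, 3.14]. Speed limits (rad/s): [2.79, 2.79, 3.14, 3.14, 3.14, 3.14].

### API

Orientations are given as a unit quaternion [x, y, z, w].
In Python, from workcell import bot, vision gives the robot as it stands. The module is installed in compiled form; this text tells all that it offers.
- The arm moves only by the tool send_rows, never from a script. Its argument "targets" is a list that holds one entry, the list of rows, each a list of 5 numbers: the shift along the world's x, y, z in cm, then the turn about the world's z in rad, then the finger opening in cm, from 0 to 8.54. A call has 1 to 12 rows; each row is the pose to reach, as a shift and turn from the pose commanded when the call began; what a row does not reach only later rows make up. A row lasts 1/8 s, in which the tool goes at most 62.5 mm and 10.7 degrees, less where a joint would pass 70% of its speed; a pose out of reach is approached as far as the arm can. A call with a gripper value outside its range is refused whole. The fingers move at their own pace and stop on an object; the grip force is fixed at half the most. Time passes only in rows, so rows that repeat a pose let the fingers close. It gives the time, the measured TCP pose, the force and the opening at its end, in the units of the state.
- bot.get_obs(): the state, without advancing time (a new reading comes with each control period).
- vision.camera(name): name is "scene" or "top" or "wrist"; returns the picture (480x640x3 uint8, red, green, blue); there is no depth.
- vision.get_calibration(name): a dict with "vertical_fov" (degrees; the focal length in pixels is half the picture's height over the tangent of half this angle, whatever the lens; pixels are square), "cx", "cy" (the principal point, pixels), "rvec" (rotation vector, rad) and "tvec" (3), from world to camera coordinates, as OpenCV has them; the wrist camera has in their place "T_tool_cam" (4x4, takes a point from camera to tool coordinates, whose origin is the TCP and whose axes are the flange's). Camera axes: x right, y down, z forward; pixel columns grow to the right and rows downward; lengths in m; the calibration is good to about 2 mm. A picture is of the moment at which its call begins: read the wrist's pose just before it. get_calibration takes no time and is no camera call.
- bot.job_done(): hands the job in, once; it reports no verdict.
Trained networks look in the newest picture that a camera, given by its name, has taken for a name from the list of things; names that differ only in an ending like _2 or _b are one class to them, and where a whole thing is asked for, a point or a joint stands for the part that bears it (a point fixed in the world has none). Each returns a list of dicts, best first, with "score" (0 to 1); they miss things now and then, are a little off and sometimes report something else, mostly with a low value. They report only what shows in the picture. A call takes as long as a camera call. They do not tell look-alikes from the thing itself.
- vision.boxes_of(target, camera): "uv" ([column, row] in pixels, amid what is visible of it).
The state is a dict: "clock": time; "joint_pos": joint angles; "joint_vel": joint speeds; "tau": joint torques, N m; "eef_pos": TCP position; "tool_rot": TCP orientation; "ft_force": force on the tool from outside, world axes, zero at the start; "ft_torque": the same for the moment, N m; "grip_width": finger opening in m.
Only numpy, scipy, OpenCV 4.12 (cv2) and the standard library are available. Lean on these libraries where they do the work, as an engineer would, in place of code of your own. Each camera call takes 0.05 s, during which the arm holds its last target.

## Working session

There is one attempt and no reset: what is moved stays moved. The work goes in short steps, Python scripts to look and compute and a tool call to move; the robot and the scene stay as the last step left them, time stands still between calls to the robot, and variables do not carry over. Pictures are saved under pics/ and viewed, and the job is handed in when it is done.

Besides the shell and the picture viewer there is one more tool, called after ">>>" in YAML: its name, and indented under it one key for each argument. send_rows: Moves the arm, as the interface text tells. Its arguments: {"type":"object","properties":{"targets":{"type":"array"}},"required":["targets"]}

```bash
mkdir -p pics; cat > h.py <<'E'
import numpy as np, cv2
from workcell import bot, vision
from scipy.spatial.transform import Rotation as R
def cam(name):
    c=vision.get_calibration(name); f=240/np.tan(np.radians(c['vertical_fov'])/2)
    K=np.array([[f,0,c['cx']],[0,f,c['cy']],[0,0,1]])
    if 'rvec' in c:
        Rm=cv2.Rodrigues(np.array(c['rvec'],float))[0]; t=np.array(c['tvec'],float).ravel()
    else:
        o=bot.get_obs(); T=np.eye(4); T[:3,:3]=R.from_quat(o['tool_rot']).as_matrix(); T[:3,3]=o['eef_pos']
        M=np.linalg.inv(T@np.array(c['T_tool_cam'])); Rm=M[:3,:3]; t=M[:3,3]
    return K,Rm,t
def proj(name,P,c=None):
    K,Rm,t=c or cam(name); p=(Rm@np.atleast_2d(P).T).T+t; q=p@K.T; return q[:,:2]/q[:,2:]
def back(name,uv,z,c=None):
    K,Rm,t=c or cam(name); d=Rm.T@np.linalg.solve(K,[uv[0],uv[1],1]); o=-Rm.T@t
    return o+d*(z-o[2])/d[2]
def snap(name,fn):
    im=vision.camera(name); cv2.imwrite('pics/'+fn,im[:,:,::-1]); return im
E
python3 - <<'E'
from h import *
print(bot.get_obs())
for n in ['scene','top','wrist']:
    c=cam(n); snap(n,f'{n}0.png'); print(n,c[0][0,0],-c[1].T@c[2], c[1][2])
    for k in ['guard','sash','ring','pole','pole_grip','pole_bend','pole_tip','rest','plier','magnifier','chip_tube','probe']:
        print(k,[(np.round(d['uv']).tolist(),round(d['score'],2)) for d in vision.boxes_of(k,n)][:4])
print(bot.get_obs()['clock'])
E
```

```text
{'clock': 0.0, 'joint_pos': array([-1.22202511e+00,  2.41433250e-01,  3.75269186e-03,  1.33519041e+00,
       -1.34251641e-05,  1.57079155e+00]), 'joint_vel': array([ 0.00180351,  0.0007588 , -0.00105768, -0.00052272,  0.00140778,
       -0.00058565]), 'tau': array([ 1.42730561e-03, -3.72318292e+01,  2.52407724e+01,  1.69290294e-02,
        3.04892601e-04, -6.21494920e-06]), 'eef_pos': array([ 0.17062997, -0.46924555,  0.19201377]), 'tool_rot': array([ 9.84832378e-01,  1.73505361e-01, -1.86586918e-04, -1.02042510e-03]), 'ft_force': array([ 0.0548554 , -0.33035364,  0.13225629]), 'ft_torque': array([-0.02652747,  0.00602262,  0.01791028]), 'grip_width': 0.08553488374214102}
scene 478.19227547592806 [1.14633595 0.06416526 0.88915595] [-0.70742321 -0.05372257 -0.70474555]
guard [([375.0, 343.0], 0.92), ([204.0, 407.0], 0.57), ([158.0, 291.0], 0.5)]
sash [([376.0, 349.0], 0.87)]
ring [([376.0, 351.0], 0.77)]
pole [([159.0, 290.0], 0.88), ([214.0, 221.0], 0.64)]
pole_grip [([215.0, 220.0], 0.86), ([409.0, 308.0], 0.67), ([159.0, 296.0], 0.57)]
pole_bend [([210.0, 221.0], 0.74), ([158.0, 2
[... 451 characters left out ...]
 ([436.0, 339.0], 0.69)]
pole_grip [([451.0, 233.0], 0.88), ([435.0, 335.0], 0.84)]
pole_bend [([455.0, 236.0], 0.7), ([436.0, 334.0], 0.62)]
pole_tip [([454.0, 238.0], 0.82), ([430.0, 336.0], 0.78), ([264.0, 247.0], 0.34)]
rest [([446.0, 234.0], 0.87)]
plier [([320.0, 256.0], 0.58), ([453.0, 235.0], 0.44)]
magnifier [([264.0, 246.0], 0.61)]
chip_tube [([222.0, 198.0], 0.56)]
probe [([399.0, 165.0], 0.66)]
wrist 417.3768123773869 [ 0.24246619 -0.44257293  0.37356265] [-0.28688596 -0.10336323 -0.95237203]
guard []
sash []
ring []
pole [([129.0, 94.0], 0.85)]
pole_grip [([130.0, 91.0], 0.63)]
pole_bend [([124.0, 93.0], 0.61)]
pole_tip []
rest []
plier []
magnifier []
chip_tube []
probe []
1.95
```

View pics/scene0.png

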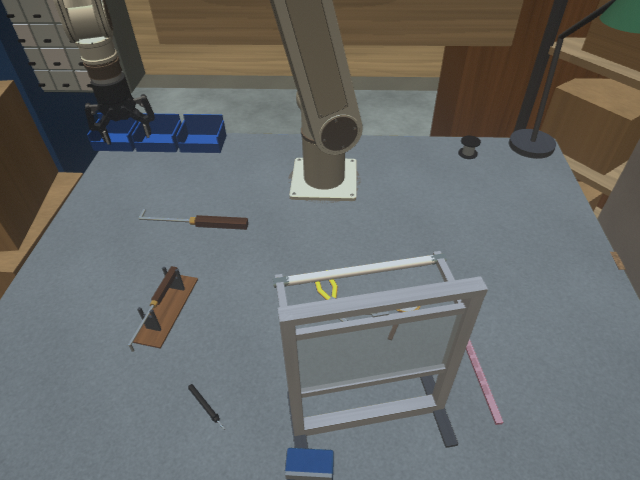

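View pics/top0.png

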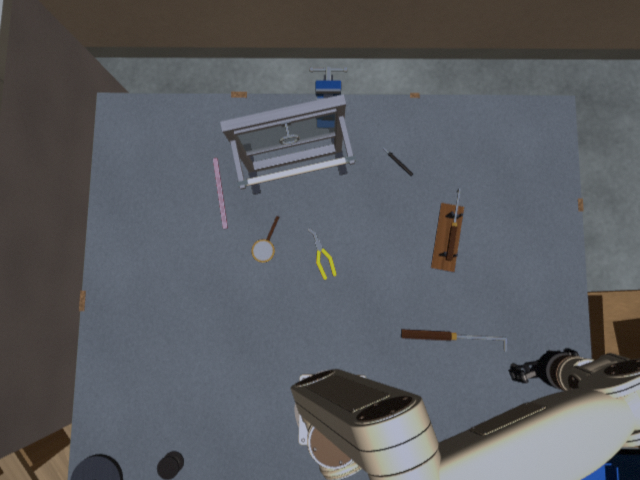

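View pics/wrist0.png

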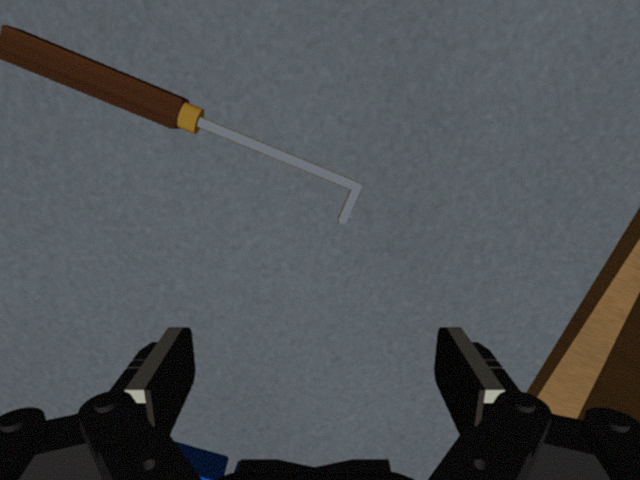

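```bash
python3 - <<'E'
import cv2
a=cv2.imread('pics/top0.png'); 
cv2.imwrite('pics/t_rest.png',cv2.resize(a[180:280,410:490],None,fx=6,fy=6,interpolation=cv2.INTER_CUBIC))
cv2.imwrite('pics/t_guard.png',cv2.resize(a[85:205,210:365],None,fx=5,fy=5,interpolation=cv2.INTER_CUBIC))
b=cv2.imread('pics/scene0.png')
cv2.imwrite('pics/s_rest.png',cv2.resize(b[260:355,120:205],None,fx=6,fy=6,interpolation=cv2.INTER_CUBIC))
cv2.imwrite('pics/s_guard.png',cv2.resize(b[240:450,265:495],None,fx=2.8,fy=2.8,interpolation=cv2.INTER_CUBIC))
E
```

```text
(no output)
```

View pics/t_rest.png

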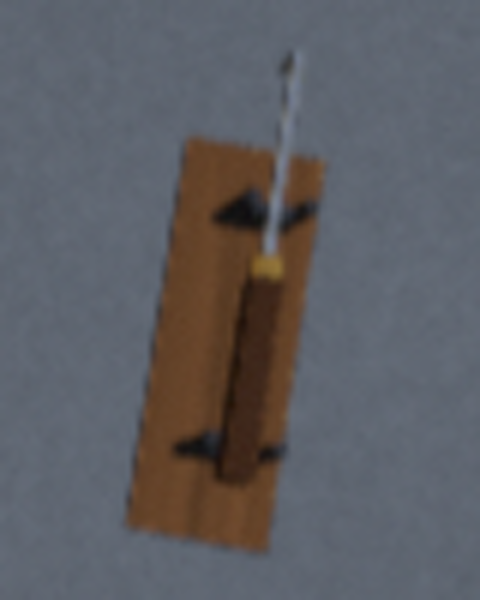

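View pics/t_guard.png

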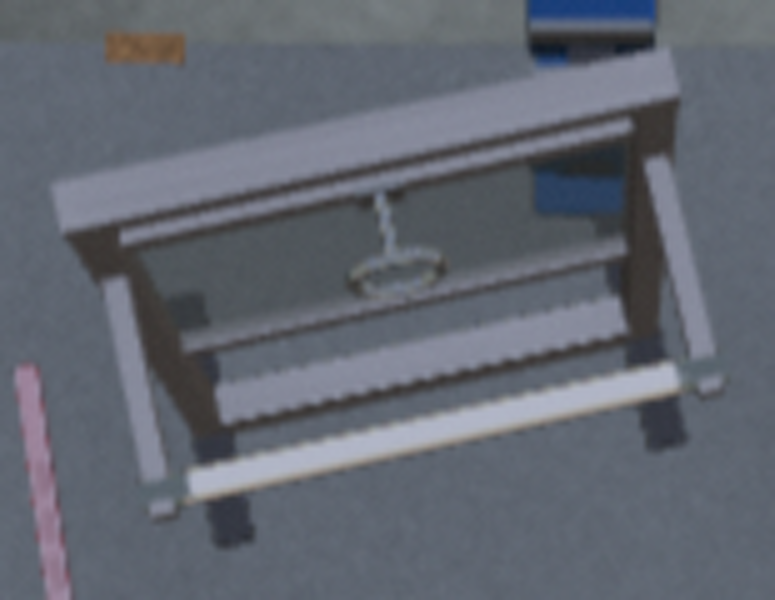

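View pics/s_rest.png

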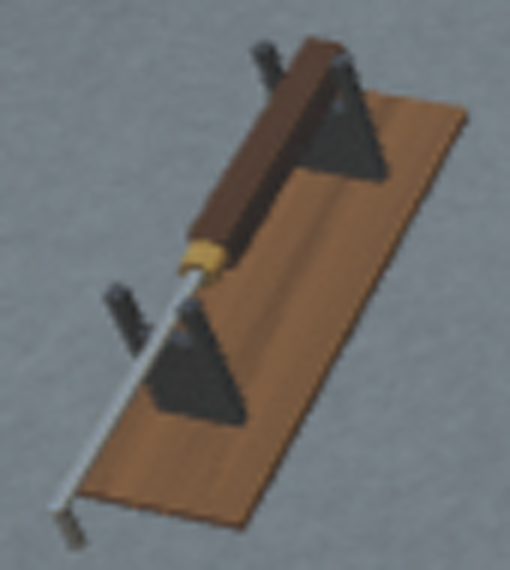

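View pics/s_guard.png

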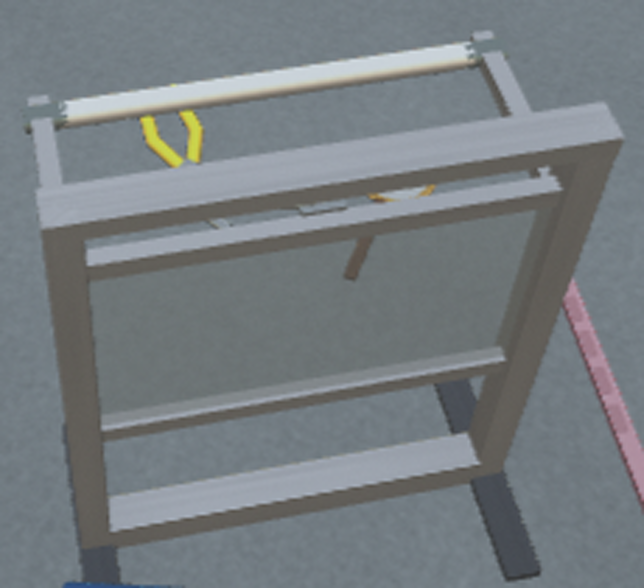

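```bash
cat > fit.py <<'E'
from h import *
from scipy.optimize import least_squares
T=lambda p,s,o:(np.array(p,float)+.5)/s-.5+np.array(o)
ct,cs=cam('top'),cam('scene')
def W(p,L):
    c,s=np.cos(p[2]),np.sin(p[2]); L=np.atleast_2d(L).astype(float)
    return np.c_[p[0]+c*L[:,0]-s*L[:,1],p[1]+s*L[:,0]+c*L[:,1],L[:,2]]
def fit(obs,p0):
    def r(p): 
        return np.concatenate([ (proj(n,W(p,L),ct if n=='top' else cs)[0]-uv) for n,L,uv in obs])
    s=least_squares(r,p0,loss='soft_l1'); print(np.round(s.x,4),np.degrees(s.x[2]).round(2)); 
    for o,e in zip(obs,s.fun.reshape(-1,2)): print(o[0],o[1],e.round(2))
    return s.x
tr=lambda *p:T(p,6,(410,180)); sr=lambda *p:T(p,6,(120,260))
tg=lambda *p:T(p,5,(210,85)); sg=lambda *p:T(p,2.8,(265,240))
m=.001
obs=[('top',[.1,.035,.008],tr(190,137)),('top',[.1,-.035,.008],tr(323,160)),('top',[-.1,-.035,.008],tr(267,550)),('top',[-.1,.035,.008],tr(130,525)),
('top',[.155,0,.059],tr(297,55)),('top',[-.055,0,.065],tr(235,478)),
('scene',[.1,.035,.008],sr(242,527)),('scene',[-.1,.035,.008],sr(468,110)),('scene',[.1,-.035,.008],sr(77,492)),('scene',[.155,0,.059],sr(62,508)),('scene',[-.055,0,.068],sr(325,43)),('scene',[.155,0,.034],sr(76,548))]
rest=fit(obs,[.35,-.3,0])
obs=[('top',[-.042,0,.305],tg(397,273)),('top',[-.12,0,.294],tg(434,431)),('scene',[-.12,0,.294],sg(268,83)),
('top',[-.08,.135,.005],tg(235,545)),('top',[-.08,-.135,.005],tg(665,448)),('scene',[.08,.135,.008],sg(522,572)),
('top',[-.12,.135,.294],tg(160,500)),('top',[-.12,-.135,.294],tg(704,375)),('scene',[-.12,.135,.294],sg(485,50)),('scene',[-.12,-.135,.294],sg(38,110)),
('scene',[-0.0,.1449,.37],sg(612,122)),('scene',[0,-.1449,.37],sg(42,210)),('top',[0,.145,.37],tg(60,207)),('top',[0,-.145,.37],tg(675,73))]
guard=fit(obs,[.65,.1,.1])
np.save('fit.npy',[rest,guard])
E
python3 fit.py
```

```text
[ 0.4938 -0.3376 -0.1653] -9.47
top [0.1, 0.035, 0.008] [-1.18  0.83]
top [0.1, -0.035, 0.008] [-0.24  0.91]
top [-0.1, -0.035, 0.008] [-0.06  1.59]
top [-0.1, 0.035, 0.008] [-0.74  1.67]
top [0.155, 0, 0.059] [-0.29 -5.18]
top [-0.055, 0, 0.065] [ 0.56 -5.11]
scene [0.1, 0.035, 0.008] [ 2.12 -2.84]
scene [-0.1, 0.035, 0.008] [ 0.91 -2.45]
scene [0.1, -0.035, 0.008] [ 0.04 -2.8 ]
scene [0.155, 0, 0.059] [-2.36  6.24]
scene [-0.055, 0, 0.068] [-2.21  3.82]
scene [0.155, 0, 0.034] [-1.04  6.22]
[0.7345 0.121  0.231 ] 13.24
top [-0.042, 0, 0.305] [0.45 0.04]
top [-0.12, 0, 0.294] [0.23 0.29]
scene [-0.12, 0, 0.294] [ 0.05 -0.42]
top [-0.08, 0.135, 0.005] [ 0.25 -0.24]
top [-0.08, -0.135, 0.005] [ 0.91 -0.17]
scene [0.08, 0.135, 0.008] [0.84 0.19]
top [-0.12, 0.135, 0.294] [ 0.39 -1.36]
top [-0.12, -0.135, 0.294] [ 0.61 -0.61]
scene [-0.12, 0.135, 0.294] [ 0.57 -0.  ]
scene [-0.12, -0.135, 0.294] [1.19 1.74]
scene [-0.0, 0.1449, 0.37] [ 0.58 -1.99]
scene [0, -0.1449, 0.37] [-1.38 -1.96]
top [0, 0.145, 0.37] [-0.41  0.22]
top [0, -0.145, 0.37] [ 0.31 -0.17]
```

```bash
cat >> fit.py <<'E'
print('pole only')
obs=[('top',[.155,0,.059],tr(297,55)),('top',[-.055,0,.065],tr(235,478)),('top',[.045,0,.065],tr(268,265)),
('scene',[.155,0,.059],sr(62,508)),('scene',[-.055,0,.068],sr(325,43)),('scene',[.155,0,.034],sr(76,548)),
('scene',[-.038,.016,.078],sr(342,62)),('scene',[-.038,-.016,.078],sr(264,47)),('scene',[.08,.014,.078],sr(190,305)),('scene',[.08,-.014,.078],sr(117,292))]
p=fit(obs,rest)
print('base only')
b=fit([('top',[.1,.035,.008],tr(190,137)),('top',[.1,-.035,.008],tr(323,160)),('top',[-.1,-.035,.008],tr(267,550)),('top',[-.1,.035,.008],tr(130,525)),('scene',[.1,.035,.008],sr(242,527)),('scene',[-.1,.035,.008],sr(468,110)),('scene',[.1,-.035,.008],sr(77,492))],rest)
np.save('fit.npy',[p,guard])
g=guard
print('grip',W(p,[.005,0,.059]),'bend',W(p,[.155,0,.059]),'ring',W(g,[-.042,0,.305]),'lamp',W(g,[-.12,0,.294]))
E
python3 fit.py | sed -n '/pole only/,$p'
```

```text
pole only
[ 0.4799 -0.3361 -0.1807] -10.36
top [0.155, 0, 0.059] [ 0.13 -0.35]
top [-0.055, 0, 0.065] [-0.15 -0.28]
top [0.045, 0, 0.065] [-0.27  1.04]
scene [0.155, 0, 0.059] [-0.36  0.07]
scene [-0.055, 0, 0.068] [ 0.43 -0.62]
scene [0.155, 0, 0.034] [0.89 0.09]
scene [-0.038, 0.016, 0.078] [-0.26 -0.13]
scene [-0.038, -0.016, 0.078] [-0.11  0.06]
scene [0.08, 0.014, 0.078] [-0.37  0.29]
scene [0.08, -0.014, 0.078] [-0.22  0.07]
base only
[ 0.4993 -0.3389 -0.17  ] -9.74
top [0.1, 0.035, 0.008] [-0.62 -0.96]
top [0.1, -0.035, 0.008] [ 0.29 -0.78]
top [-0.1, -0.035, 0.008] [ 0.17 -0.22]
top [-0.1, 0.035, 0.008] [-0.49 -0.25]
scene [0.1, 0.035, 0.008] [ 0.56 -0.66]
scene [-0.1, 0.035, 0.008] [ 0.01 -0.69]
scene [0.1, -0.035, 0.008] [-1.53 -0.79]
grip [[ 0.48481321 -0.33695147  0.059     ]] bend [[ 0.63236975 -0.36391569  0.059     ]] ring [[0.69359103 0.11142435 0.305     ]] lamp [[0.6176634  0.09356392 0.294     ]]
```

>>> send_rows:
  targets:
    - [[6,3,1,-0.1,8.5],[12,6,1,-0.2,8.5],[18,9,1,-0.32,8.5],[24,12,1,-0.43,8.5],[29.26,13.62,0,-0.53,8.5],[29.26,13.62,-5,-0.53,6],[29.26,13.62,-5,-0.53,6],[29.26,13.62,-5,-0.53,6]]

```text
clock: 2.95
eef_pos: [0.4631, -0.3343, 0.1441]
tool_rot: [0.996, -0.091, 0.0, 0.0]
ft_force: [-0.8, 0.0, 0.1]
grip_width: 0.06
```

```bash
python3 - <<'E'
from h import *
o=bot.get_obs(); print(o['clock'],o['joint_pos'],o['eef_pos'],R.from_quat(o['tool_rot']).as_euler('ZYX',True),o['grip_width'])
c=cam('wrist'); snap('wrist','w1.png')
p=np.load('fit.npy')[0]; cc,s=np.cos(p[2]),np.sin(p[2])
for L in ([.005,0,.059],[.155,0,.059],[-.055,0,.068],[-.017,0,.059],[.08,0.014,.078],[-.038,.016,.078]):
    w=[p[0]+cc*L[0]-s*L[1],p[1]+s*L[0]+cc*L[1],L[2]]; print(L,np.round(w,4),proj('wrist',w,c).round(1))
ct=cam('top')
for k,uv in dict(plier=(320,256),probe=(400,164),big=(436,335),mag=(264,247),bendbig=(505,343)).items(): print(k,back('top',uv,.006,ct).round(3))
E
```

```text
2.95 [-6.25049111e-01  4.04916793e-01  1.08327929e-01  1.27386759e+00
 -2.91317169e-04  2.69845717e+00] [ 0.46309196 -0.33427105  0.14406968] [-1.04228838e+01 -1.04354575e-02  1.79976571e+02] 0.06002873789891915
[0.005, 0, 0.059] [ 0.4848 -0.337   0.059 ] [[313.  204.8]]
[0.155, 0, 0.059] [ 0.6324 -0.3639  0.059 ] [[312.4 -70.8]]
[-0.055, 0, 0.068] [ 0.4258 -0.3262  0.068 ] [[313.1 295.9]]
[-0.017, 0, 0.059] [ 0.4632 -0.333   0.059 ] [[313.1 237.6]]
[0.08, 0.014, 0.078] [ 0.5611 -0.3367  0.078 ] [[287.  77.]]
[-0.038, 0.016, 0.078] [ 0.4454 -0.3135  0.078 ] [[287.8 277.7]]
plier [0.436 0.041 0.006]
probe [ 0.72  -0.201  0.006]
big [ 0.209 -0.299  0.006]
mag [0.462 0.208 0.006]
bendbig [ 0.188 -0.498  0.006]
```

View pics/w1.png

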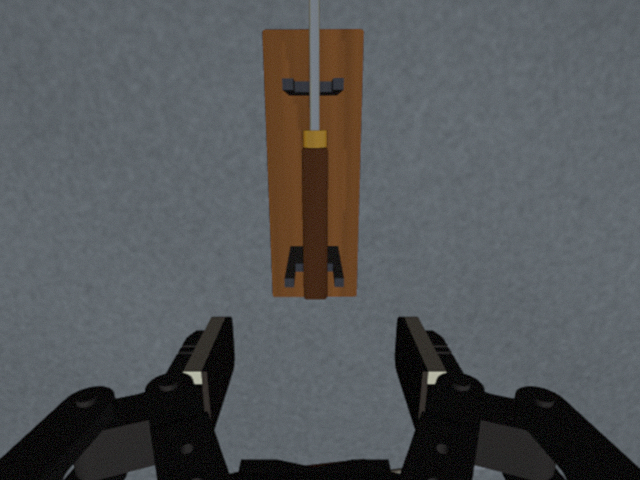

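>>> send_rows:
  targets:
    - [[0,0,0,0.18,6],[0,0,0,0.36,6],[0,0,0,0.54,6],[0,0,0,0.72,6],[0,0,0,0.9,6],[0,0,0,1.08,6],[0,0,0,1.26,6],[0,0,0,1.44,6],[0,0,0,1.62,6],[0,0,0,1.8,6],[0,0,0,1.98,6],[0,0,0,2.16,6]]

```text
clock: 4.5
eef_pos: [0.4636, -0.3356, 0.1459]
tool_rot: [0.548, 0.837, -0.0, 0.002]
ft_force: [-0.4, -0.3, 0.1]
grip_width: 0.0604
```

>>> send_rows:
  targets:
    - [[0,0,0,0.18,6],[0,0,0,0.36,6],[0,0,0,0.54,6],[0,0,0,0.72,6],[0,0,0,0.9,6],[0,0,0,0.983,6],[0,0,-4,0.983,6],[0,0,-8,0.983,6],[0,0,-10.4,0.983,6],[0,0,-10.4,0.983,6]]

```text
clock: 5.75
eef_pos: [0.4623, -0.3343, 0.0392]
tool_rot: [0.091, 0.996, 0.0, -0.0]
ft_force: [0.1, -0.1, 0.4]
grip_width: 0.0598
```

```bash
python3 - <<'E'
from h import *
o=bot.get_obs(); print(o['clock'],o['joint_pos'],o['eef_pos'],R.from_quat(o['tool_rot']).as_euler('ZYX',True),o['grip_width'],o['ft_force'])
a=snap('wrist','w2.png'); b=snap('scene','s2.png'); cv2.imwrite('pics/s2c.png',cv2.resize(b[200:360,60:260,::-1],None,fx=3.5,fy=3.5))
E
```

```text
5.75 [-6.26106376e-01  4.87320531e-01 -5.18381226e-02  1.03268058e+00
 -6.21697517e-05 -4.44378339e-01] [ 0.46228369 -0.33433504  0.03919036] [ 1.69587763e+02 -5.54822527e-02  1.79977528e+02] 0.05976804002844572 [ 0.12158137 -0.09818996  0.40393714]
```

View pics/s2c.png

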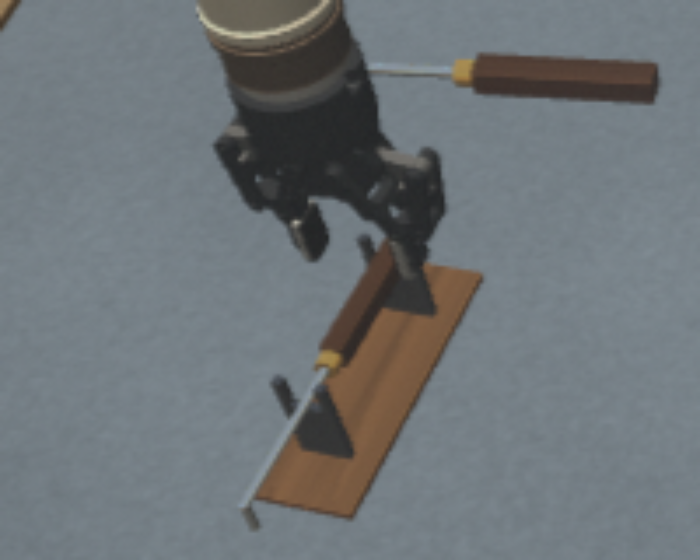

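View pics/w2.png

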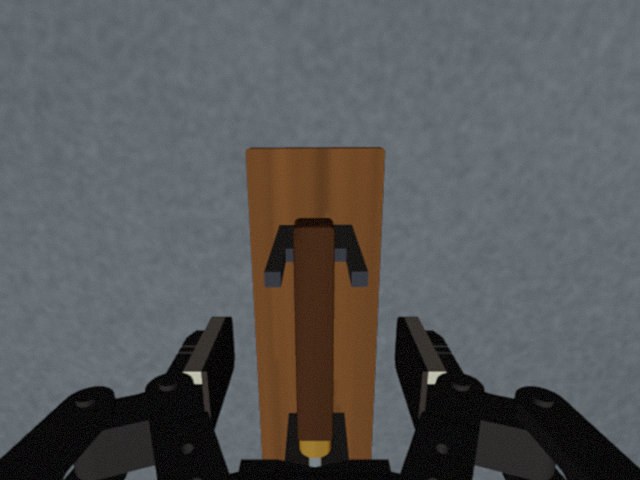

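>>> send_rows:
  targets:
    - [[0,0,0,0,3],[0,0,0,0,1],[0,0,0,0,1],[0,0,0,0,1],[0,0,0,0,1],[0,0,0,0,1]]

```text
clock: 6.6
eef_pos: [0.4634, -0.3336, 0.0388]
tool_rot: [0.09, 0.996, 0.0, -0.0]
ft_force: [0.6, -1.0, 0.3]
grip_width: 0.0099
```

>>> send_rows:
  targets:
    - [[0,0,2,0,0.5],[0,0,5,0,0.5],[0,0,8,0,0.5],[0,0,10,0,0.5],[0,0,10,0,0.5]]

```text
clock: 7.22
eef_pos: [0.4647, -0.3345, 0.1407]
tool_rot: [0.09, 0.996, -0.001, 0.002]
ft_force: [-0.2, -0.1, -0.8]
grip_width: 0.0049
```

```bash
python3 - <<'E'
from h import *
o=bot.get_obs(); print(o['clock'],o['eef_pos'],o['grip_width'],o['ft_force'],o['ft_torque'])
a=snap('wrist','w3.png'); b=snap('scene','s3.png'); cv2.imwrite('pics/s3c.png',cv2.resize(b[160:360,60:280,::-1],None,fx=3,fy=3))
E
```

```text
7.225 [ 0.46469297 -0.33453489  0.14069915] 0.004926476845615347 [-0.20848145 -0.08952398 -0.8028002 ] [ 0.01208111  0.06508663 -0.00402741]
```

View pics/s3c.png

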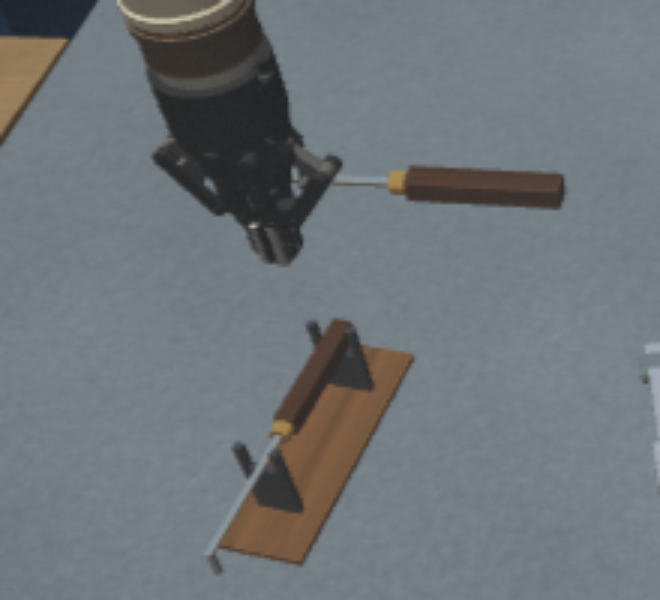

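```bash
python3 - <<'E'
from h import *
print(vision.get_calibration('wrist')['T_tool_cam'])
o=bot.get_obs()
t=o['eef_pos']; print(t,proj('scene',[t,t+[0,0,.019]]), proj('wrist',[t,t+[0,0,.019]]))
t=np.array([0.4623,-0.3343,0.0392]); print('s2',proj('scene',[t,t+[0,0,.019]]))
c=cam('top'); print(proj('top',o['eef_pos']))
a=snap('top','t3.png'); cv2.imwrite('pics/t3c.png',cv2.resize(a[160:300,380:520,::-1],None,fx=4,fy=4))
E
```

```text
[[-2.04315498e-04 -9.51702719e-01 -3.07020998e-01  8.06967362e-02]
 [ 9.99998882e-01 -6.49135772e-04  1.34671248e-03  1.16179892e-04]
 [-1.48096824e-03 -3.07020379e-01  9.51701788e-01 -1.80658862e-01]
 [ 0.00000000e+00  0.00000000e+00  0.00000000e+00  1.00000000e+00]]
[ 0.463199   -0.33346173  0.13818155] [[158.72535207 257.23339784]
 [156.47153046 251.16568843]] [[313.47281592 295.57489949]
 [313.47375741 313.75875592]]
s2 [[169.33342303 286.14834242]
 [167.35532974 280.82731523]]
[[457.85060038 243.04386689]]
```

View pics/w3.png

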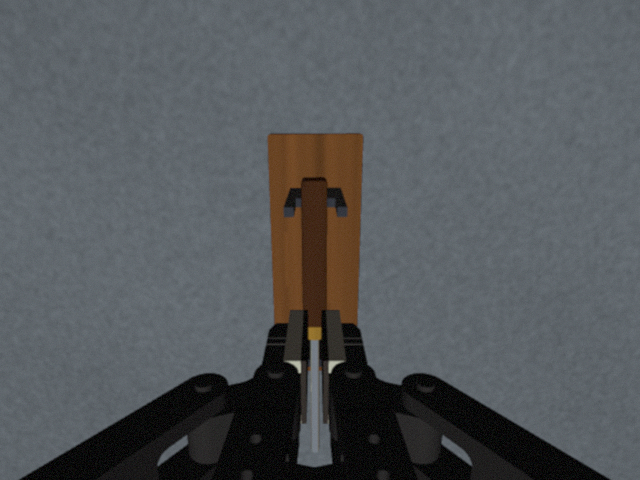

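View pics/t3c.png

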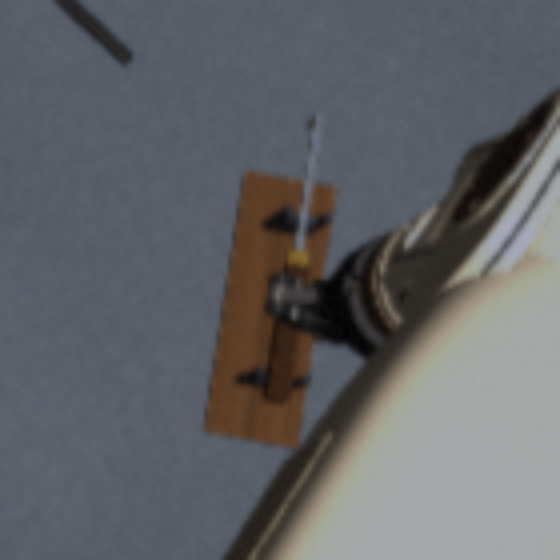

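```bash
python3 - <<'E'
from h import *
o=bot.get_obs(); print(o['eef_pos'],o['joint_pos'],o['clock'])
p=np.load('fit.npy')[0]; cc,s=np.cos(p[2]),np.sin(p[2])
for L in ([-.08,.035,.008],[-.08,-.035,.008],[-.055,0,.068],[-.038,.016,.078],[-.038,-.016,.078]):
    w=[p[0]+cc*L[0]-s*L[1],p[1]+s*L[0]+cc*L[1],L[2]]; print(L,np.round(w,4),proj('wrist',w).round(1))
E
```

```text
[ 0.46281151 -0.33321829  0.13765019] [-6.24023915e-01  4.09009822e-01  9.74645010e-02  1.26129904e+00
  1.56713554e-05 -4.44210248e-01] 7.375
[-0.08, 0.035, 0.008] [ 0.4075 -0.2872  0.008 ] [[362.3 142.3]]
[-0.08, -0.035, 0.008] [ 0.3949 -0.3561  0.008 ] [[265.2 142.2]]
[-0.055, 0, 0.068] [ 0.4258 -0.3262  0.068 ] [[313.9 190.9]]
[-0.038, 0.016, 0.078] [ 0.4454 -0.3135  0.078 ] [[340.9 222.3]]
[-0.038, -0.016, 0.078] [ 0.4396 -0.345   0.078 ] [[286.9 222.3]]
```

```bash
python3 - <<'E'
from h import *
b=snap('scene','s4.png'); a=snap('top','t4.png')
cv2.imwrite('pics/s4c.png',cv2.resize(b[210:290,110:210,::-1],None,fx=8,fy=7.5,interpolation=cv2.INTER_CUBIC)[:600])
cv2.imwrite('pics/t4c.png',cv2.resize(a[200:275,420:520,::-1],None,fx=8,fy=8,interpolation=cv2.INTER_CUBIC))
E
```

```text
(no output)
```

View pics/s4c.png

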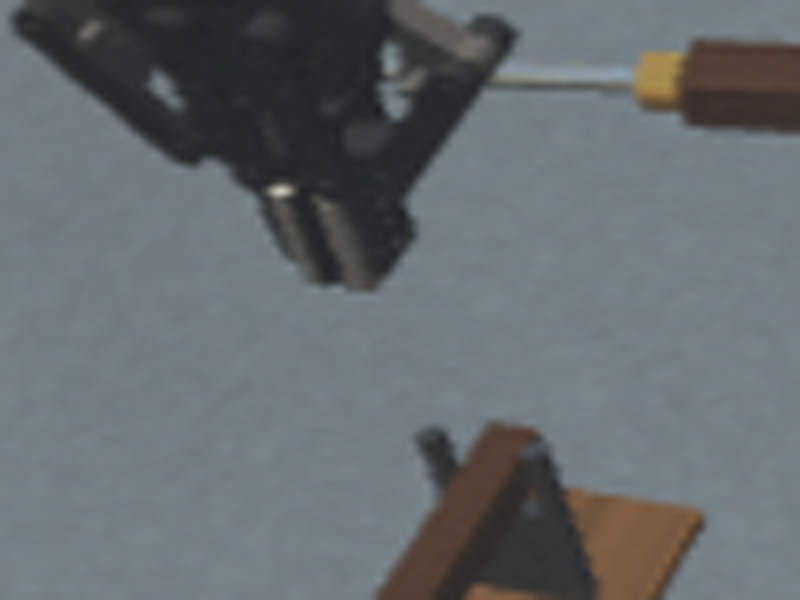

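View pics/t4c.png

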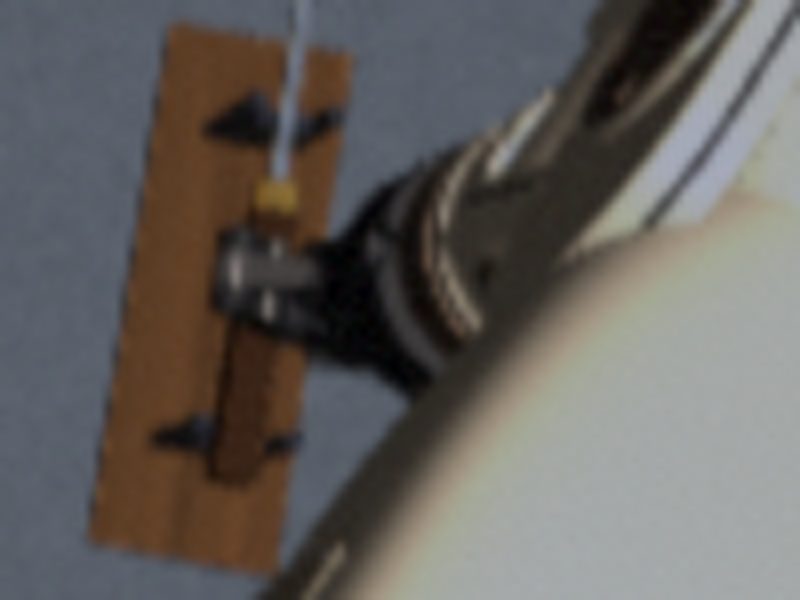

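```bash
python3 - <<'E'
from h import *
from scipy.optimize import least_squares
for f in ['w1','w2','w3']:
    a=cv2.imread(f'pics/{f}.png'); cv2.imwrite(f'pics/{f}c.png',cv2.resize(a[0:320,220:420] if f!='w3' else a[110:340,220:420],None,fx=2.5 if f=='w1' else 2.5,fy=1.8 if f=='w1' else 1.8) if f!='w3' else cv2.resize(a[110:340,240:400],None,fx=3.5,fy=2.6))
C=vision.get_calibration('wrist'); Tc=np.array(C['T_tool_cam']); f=240/np.tan(np.radians(C['vertical_fov'])/2)
poses={'w2':([0.46228369,-0.33433504,0.03919036],169.5878),'w3':([0.464,-0.3342,0.1400],169.6),'w1':([0.46309,-0.33427,.14407],-10.42)}
print(C['vertical_fov'],C['cx'],C['cy'])
p=np.load('fit.npy')[0]; cc,s=np.cos(p[2]),np.sin(p[2])
pts=[[-.08,.035,.008],[-.08,-.035,.008],[.12,.035,.008],[.12,-.035,.008],[-.055,.008,.068],[-.055,-.008,.068],[-.038,.013,.078],[-.038,-.013,.078],[-.038,.019,.078],[-.038,-.019,.078],[.045,0,.065]]
for k,(t,y) in poses.items():
    T=np.eye(4); T[:3,:3]=R.from_euler('ZYX',[y,0,180],True).as_matrix(); T[:3,3]=t
    M=np.linalg.inv(T@Tc); 
    for L in pts:
        w=np.array([p[0]+cc*L[0]-s*L[1],p[1]+s*L[0]+cc*L[1],L[2]]); q=M[:3,:3]@w+M[:3,3]; print(k,L,(q[:2]/q[2]*f+[C['cx'],C['cy']]).round(1))
E
```

```text
59.799523010901495 314.25203058901405 250.30962601677575
w2 [-0.08, 0.035, 0.008] [386.7 154.4]
w2 [-0.08, -0.035, 0.008] [245.7 154.5]
w2 [0.12, 0.035, 0.008] [370.5 472. ]
w2 [0.12, -0.035, 0.008] [261.8 472.2]
w2 [-0.055, 0.008, 0.068] [338.3 236. ]
w2 [-0.055, -0.008, 0.068] [296.  236.1]
w2 [-0.038, 0.013, 0.078] [352.7 287.9]
w2 [-0.038, -0.013, 0.078] [282.  288.1]
w2 [-0.038, 0.019, 0.078] [369.  287.9]
w2 [-0.038, -0.019, 0.078] [265.7 288.1]
w2 [0.045, 0, 0.065] [316.9 444.1]
w3 [-0.08, 0.035, 0.008] [363.1 139.8]
w3 [-0.08, -0.035, 0.008] [266.5 139.9]
w3 [0.12, 0.035, 0.008] [355.1 376.6]
w3 [0.12, -0.035, 0.008] [274.8 376.7]
w3 [-0.055, 0.008, 0.068] [328.3 187.8]
w3 [-0.055, -0.008, 0.068] [301.9 187.8]
w3 [-0.038, 0.013, 0.078] [337. 219.]
w3 [-0.038, -0.013, 0.078] [293.4 219. ]
w3 [-0.038, 0.019, 0.078] [347. 219.]
w3 [-0.038, -0.019, 0.078] [283.3 219. ]
w3 [0.045, 0, 0.065] [315.1 332.3]
w1 [-0.08, 0.035, 0.008] [269.9 298.3]
w1 [-0.08, -0.035, 0.008] [354.4 298.1]
w1 [0.12, 0.035, 0.008] [259.9  29.1]
w1 [0.12, -0.035, 0.008] [362.7  28.9]
w1 [-0.055, 0.008, 0.068] [299.8 301.3]
w1 [-0.055, -0.008, 0.068] [323.6 301.2]
w1 [-0.038, 0.013, 0.078] [291.2 283.6]
w1 [-0.038, -0.013, 0.078] [332.  283.5]
w1 [-0.038, 0.019, 0.078] [281.8 283.6]
w1 [-0.038, -0.019, 0.078] [341.4 283.5]
w1 [0.045, 0, 0.065] [311.2 148.3]
```

View pics/w3c.png

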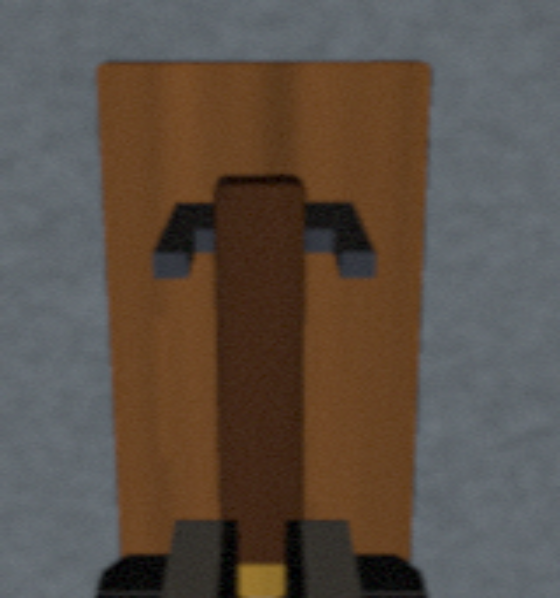

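```bash
python3 - <<'E'
from h import *
o=bot.get_obs(); t=np.array(o['eef_pos']); print(t)
for d in range(0,50,10): print(d, proj('scene',t+[0.004,0,d*.001]).round(1), proj('wrist',[t+np.r_[-0.011*.98,0.002,d*.001]]).round(1))
# wrist: tool x = world (-cos,..)
E
python3 - <<'E'
import cv2
a=cv2.imread('pics/w3.png'); cv2.imwrite('pics/w3d.png',cv2.resize(a[290:440,240:400],None,fx=4,fy=4))
E
```

```text
[ 0.46268194 -0.33311397  0.13738706]
0 [[158.5 258.7]] [[313.5 273.8]]
10 [[157.3 255.5]] [[313.6 282. ]]
20 [[156.1 252.3]] [[313.6 291. ]]
30 [[154.9 249. ]] [[313.6 301. ]]
40 [[153.7 245.7]] [[313.7 312.3]]
```

View pics/w3d.png

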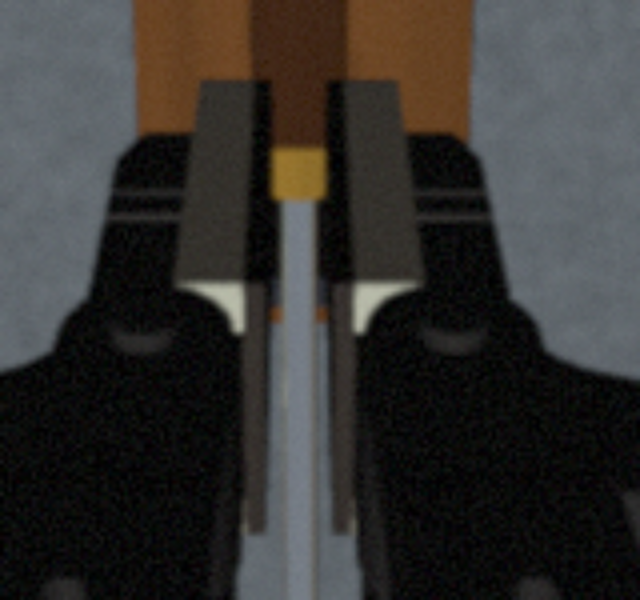

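>>> send_rows:
  targets:
    - [[-0.4,0.1,-1,0,5],[-0.4,0.1,-3,0,5],[-0.4,0.1,-7,0,5],[-0.4,0.1,-11,0,5],[-0.4,0.1,-13.4,0,5],[-0.4,0.1,-13.4,0,5]]

```text
clock: 8.22
eef_pos: [0.4567, -0.3308, 0.0017]
tool_rot: [0.09, 0.996, 0.002, -0.003]
ft_force: [-0.1, 0.4, -0.7]
grip_width: 0.0501
```

```bash
python3 - <<'E'
from h import *
o=bot.get_obs(); print(o['clock'],o['eef_pos'],o['grip_width'],o['ft_force'])
a=snap('wrist','w5.png'); b=snap('scene','s5.png'); cv2.imwrite('pics/s5c.png',cv2.resize(b[200:360,60:260,::-1],None,fx=3.5,fy=3.5))
E
```

```text
8.225 [ 0.45665323 -0.33076203  0.00168926] 0.0501246026155312 [-0.08458371  0.35187048 -0.74998119]
```

View pics/s5c.png

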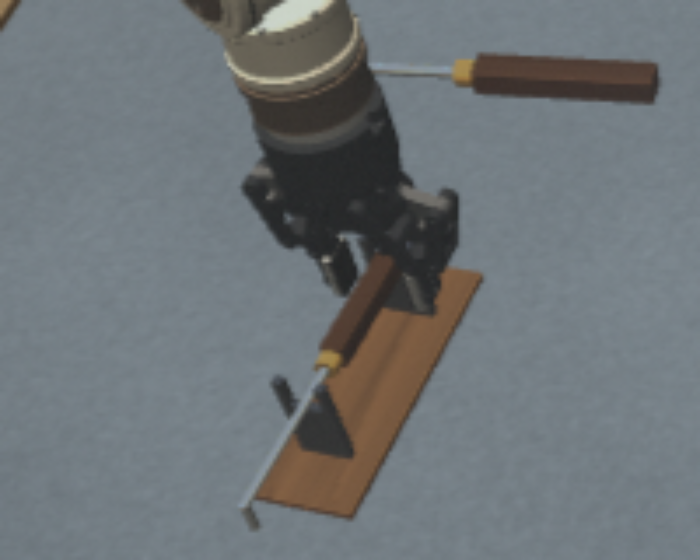

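View pics/w5.png

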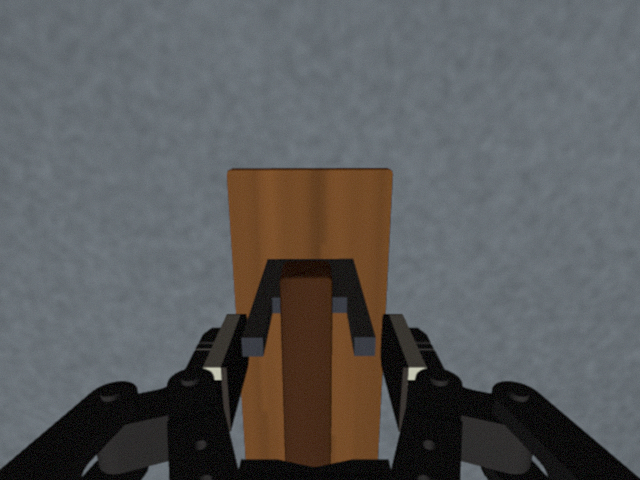

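>>> send_rows:
  targets:
    - [[0.4,-0.1,0.1,0,5],[0.4,-0.1,0.1,0,3],[0.4,-0.1,0.1,0,0.5],[0.4,-0.1,0.1,0,0.5],[0.4,-0.1,0.1,0,0.5],[0.4,-0.1,0.1,0,0.5]]

```text
clock: 9.07
eef_pos: [0.4642, -0.3341, 0.0069]
tool_rot: [0.09, 0.996, -0.0, 0.001]
ft_force: [0.1, 1.7, 6.3]
grip_width: 0.0151
```

>>> send_rows:
  targets:
    - [[0,0,1,0,0.5],[0,0,3,0,0.5],[0,0,6,0,0.5],[0,0,9,0,0.5],[0,0,12,0,0.5],[0,0,12,0,0.5]]

```text
clock: 9.82
eef_pos: [0.4649, -0.3348, 0.1285]
tool_rot: [0.09, 0.996, -0.001, 0.002]
ft_force: [0.3, -0.5, -1.8]
grip_width: 0.0148
```

```bash
python3 - <<'E'
from h import *
o=bot.get_obs(); print(o['clock'],o['eef_pos'],o['grip_width'],o['ft_force'],o['ft_torque'])
b=snap('scene','s6.png'); cv2.imwrite('pics/s6c.png',cv2.resize(b[160:360,60:280,::-1],None,fx=3,fy=3))
E
```

```text
9.825 [ 0.46489074 -0.33476837  0.12851381] 0.014762470461059347 [ 0.25029282 -0.52113588 -1.82653235] [0.02509087 0.02843939 0.00765041]
```

View pics/s6c.png

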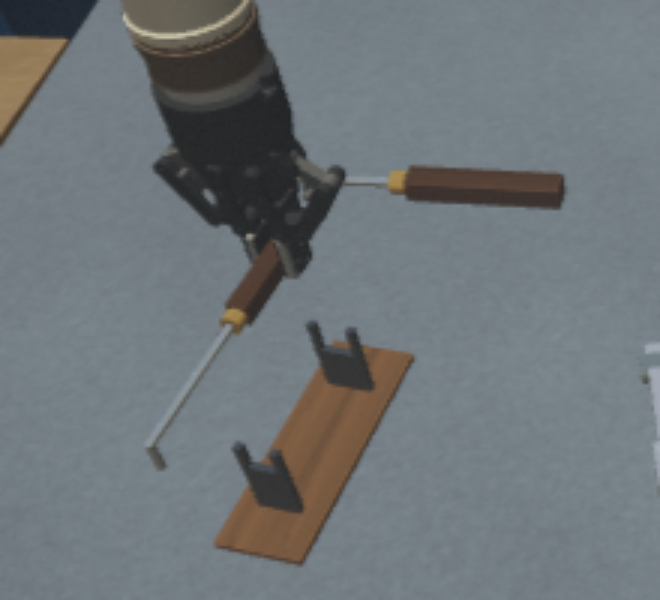

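>>> send_rows:
  targets:
    - [[-1,2,4,0,0.5],[-3,7,8,0.06,0.5],[-5,12,12,0.12,0.5],[-6.5,17,15,0.2,0.5],[-6.5,22,17,0.27,0.5],[-6.5,27,17,0.34,0.5],[-6.5,32,17,0.413,0.5],[-6.5,36,17,0.413,0.5],[-6.5,39,17,0.413,0.5],[-6.5,40,17,0.413,0.5],[-6.5,40,17,0.413,0.5]]

```text
clock: 11.25
eef_pos: [0.398, 0.0663, 0.2948]
tool_rot: [-0.117, 0.993, -0.0, -0.001]
ft_force: [-0.2, -0.1, -1.0]
grip_width: 0.0148
```

```bash
python3 - <<'E'
from h import *
o=bot.get_obs(); print(o['clock'],o['joint_pos'],o['eef_pos'],o['grip_width'],o['ft_force'],R.from_quat(o['tool_rot']).as_euler('ZYX',True))
b=snap('scene','s7.png'); cv2.imwrite('pics/s7c.png',cv2.resize(b[140:440,220:520,::-1],None,fx=2,fy=2))
a=snap('top','t7.png'); cv2.imwrite('pics/t7c.png',cv2.resize(a[80:330,200:400,::-1],None,fx=2.4,fy=2.4))
E
```

```text
11.25 [ 1.65460298e-01  2.65010692e-02  1.70845250e-02  1.56377504e+00
 -4.91152311e-04 -6.89042923e-02] [0.39798473 0.06628801 0.29484216] 0.014816678898634092 [-0.15594028 -0.13592796 -0.95701823] [-1.66571887e+02 -1.38849700e-01 -1.79981375e+02]
```

View pics/s7c.png

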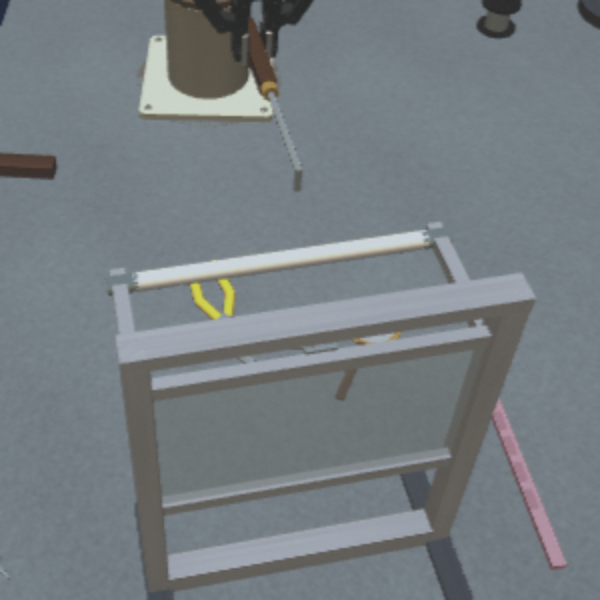

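View pics/t7c.png

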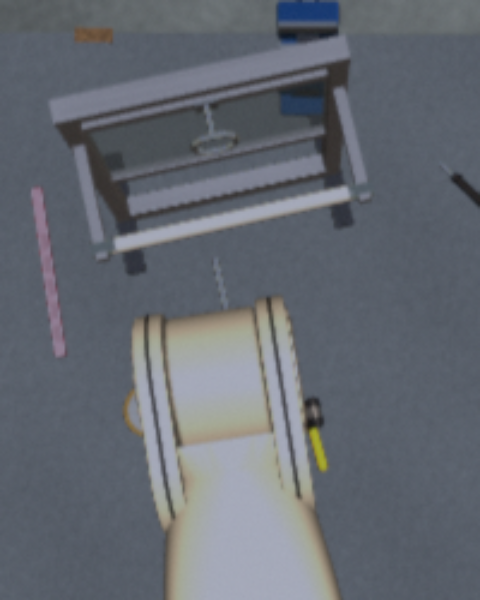

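```bash
cat >> h.py <<'E'
def tri(uvs,uvt):
    from scipy.optimize import least_squares
    cs,ct=cam('scene'),cam('top')
    s=least_squares(lambda P:np.r_[proj('scene',P,cs)[0]-uvs,proj('top',P,ct)[0]-uvt],[.5,0,.2]); return s.x,s.fun
def toG(P):
    g=np.load('fit.npy')[1]; d=np.array(P)-[g[0],g[1],0]; c,s=np.cos(g[2]),np.sin(g[2]); return np.array([c*d[0]+s*d[1],-s*d[0]+c*d[1],d[2]])
def fromG(L):
    g=np.load('fit.npy')[1]; c,s=np.cos(g[2]),np.sin(g[2]); return np.array([g[0]+c*L[0]-s*L[1],g[1]+s*L[0]+c*L[1],L[2]])
E
python3 - <<'E'
from h import *
x,e=tri((368.5,226),(290,187.5)); print('bend',x,e,toG(x))
o=bot.get_obs(); t=o['eef_pos']; print('tcpG',toG(t), 'pred bend',toG(t+[.168*np.cos(.234),.168*np.sin(.234),.052]))
E
```

```text
bend [0.56557207 0.10493168 0.34291724] [-0.07840959  0.00307329 -0.10907254 -0.00100781] [-0.16810433  0.0229936   0.34291724]
tcpG [-0.33998754  0.02293712  0.29533845] pred bend [-0.17198828  0.02343613  0.34733845]
```

>>> send_rows:
  targets:
    - [[2,0,0.5,0,0.5],[5,-0.1,0.5,0,0.5],[8,-0.2,0.5,0,0.5],[9.4,-0.2,0.5,0,0.5],[9.4,-0.2,0,0,0.5],[9.4,-0.2,-1.5,0,0.5],[9.4,-0.2,-3,0,0.5],[9.4,-0.2,-3.5,0,0.5],[9.4,-0.2,-3.5,0,0.5]]

```text
clock: 12.48
eef_pos: [0.4917, 0.0642, 0.261]
tool_rot: [-0.116, 0.993, -0.0, -0.0]
ft_force: [1.4, -0.4, -0.7]
grip_width: 0.0148
```

>>> send_rows:
  targets:
    - [[0,0,-0.3,0,0.5],[0,0,-0.6,0,0.5],[0,0,-0.9,0,0.5],[0,0,-1.2,0,0.5]]

```text
clock: 12.98
eef_pos: [0.4929, 0.0644, 0.2496]
tool_rot: [-0.116, 0.993, 0.0, 0.001]
ft_force: [-1.5, -1.4, 4.3]
grip_width: 0.0151
```

```bash
python3 - <<'E'
from h import *
o=bot.get_obs(); print(o['clock'],o['eef_pos'],o['grip_width'],o['ft_force'],o['ft_torque'])
b=snap('scene','s8.png'); cv2.imwrite('pics/s8c.png',cv2.resize(b[140:440,220:520,::-1],None,fx=2,fy=2))
E
```

```text
12.975 [0.49290715 0.06436598 0.2495941 ] 0.015067439509432085 [-1.47057007 -1.44562837  4.26524143] [ 0.09715839 -0.3518406  -0.0461316 ]
```

View pics/s8c.png

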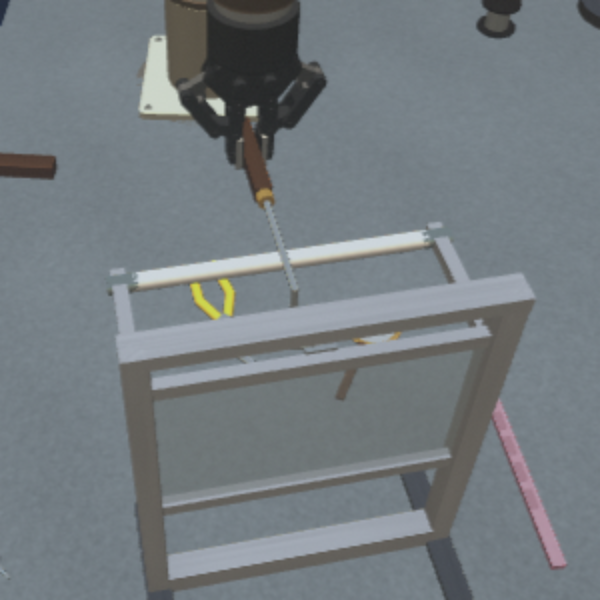

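>>> send_rows:
  targets:
    - [[0,0,-0.4,0,0.5],[0,0,-0.8,0,0.5],[0,0,-1.2,0,0.5],[0,0,-1.6,0,0.5]]

```text
clock: 13.52
eef_pos: [0.493, 0.0644, 0.2328]
tool_rot: [-0.116, 0.993, 0.0, 0.001]
ft_force: [0.6, 0.2, 2.2]
grip_width: 0.0145
```

>>> send_rows:
  targets:
    - [[0,0,-0.4,0,0.5],[0,0,-0.8,0,0.5],[0,0,-1.2,0,0.5],[0,0,-1.6,0,0.5]]

```text
clock: 14.02
eef_pos: [0.4923, 0.0643, 0.2166]
tool_rot: [-0.116, 0.993, 0.0, -0.0]
ft_force: [-0.1, 0.8, 2.6]
grip_width: 0.0148
```

```bash
python3 - <<'E'
from h import *
o=bot.get_obs(); print(o['clock'],o['eef_pos'],o['grip_width'],o['ft_force'],o['ft_torque'])
b=snap('scene','s9.png'); cv2.imwrite('pics/s9c.png',cv2.resize(b[140:340,260:460,::-1],None,fx=3,fy=3))
b=snap('wrist','w9.png')
E
```

```text
14.025 [0.49234786 0.06431017 0.21660082] 0.014817382121674388 [-0.14550715  0.75004177  2.64111805] [ 0.18122831 -0.39197466  0.01101606]
```

View pics/s9c.png

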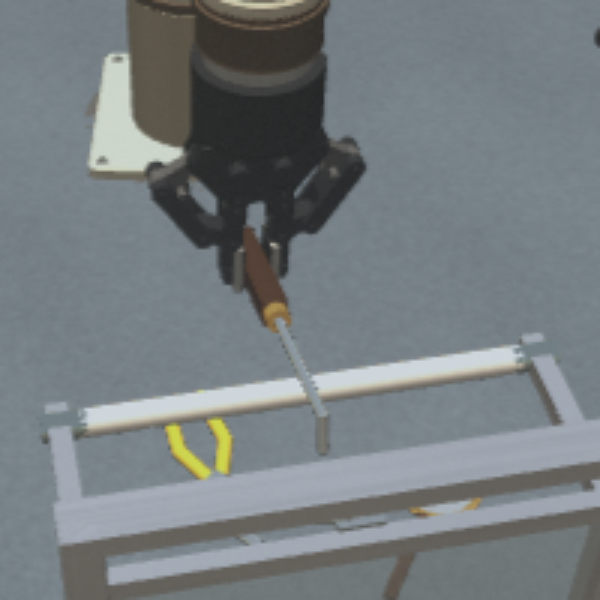

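View pics/w9.png

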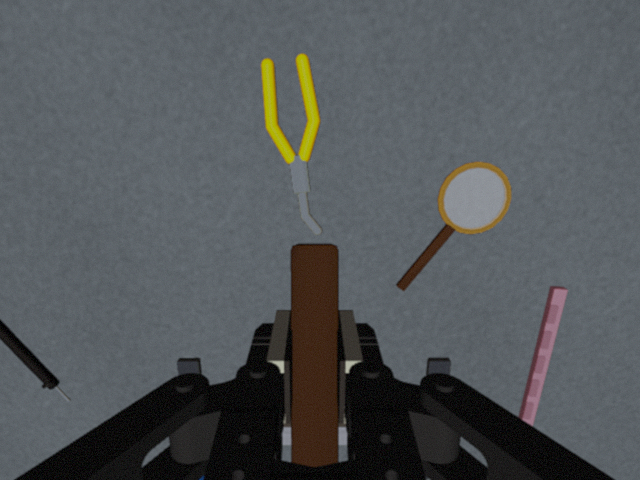

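>>> send_rows:
  targets:
    - [[0,0,-0.4,0,0.5],[0,0,-0.8,0,0.5],[0,0,-1.2,0,0.5],[0,0,-1.6,0,0.5],[0,0,-1.6,0,0.5],[0,0,0,0,0.5],[0,0,3,0,0.5],[0,0,5,0,0.5],[0,0,5,0,0.5],[-3,-0.7,5,0,0.5],[-6,-1.4,5,0,0.5],[-6,-1.4,5,0,0.5]]

```text
clock: 15.62
eef_pos: [0.4295, 0.0498, 0.2653]
tool_rot: [-0.116, 0.993, -0.0, -0.002]
ft_force: [0.1, 0.3, -1.4]
grip_width: 0.0148
```

```bash
python3 - <<'E'
from h import *
o=bot.get_obs(); print(o['clock'],o['eef_pos'],o['grip_width'],o['ft_force'],o['ft_torque'],toG(o['eef_pos']))
b=snap('scene','s10.png'); cv2.imwrite('pics/s10c.png',cv2.resize(b[120:320,260:460,::-1],None,fx=3,fy=3))
a=snap('top','t10.png'); cv2.imwrite('pics/t10c.png',cv2.resize(a[80:280,200:400,::-1],None,fx=3,fy=3))
E
```

```text
15.625 [0.4295179  0.0497545  0.26531848] 0.014776443462131052 [ 0.11605125  0.25059942 -1.38448526] [ 0.00514148 -0.01829279  0.02099433] [-0.31317816  0.00043611  0.26531848]
```

View pics/s10c.png

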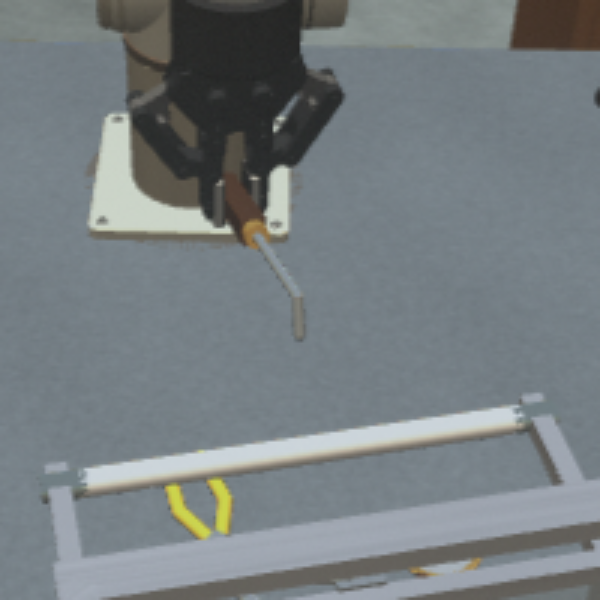

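View pics/t10c.png

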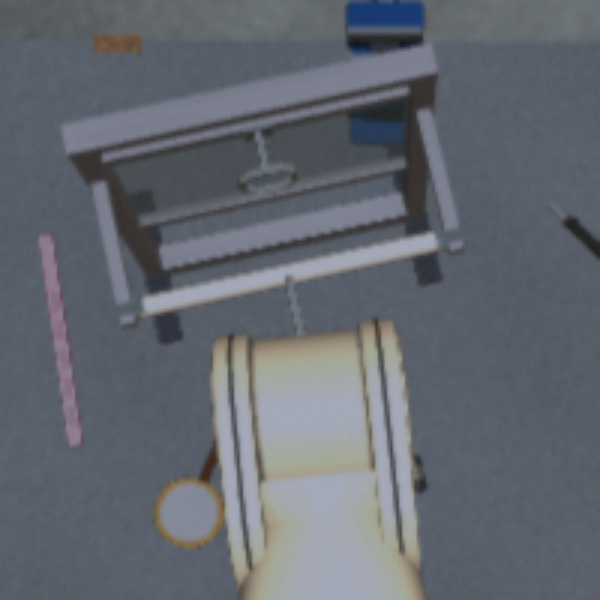

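```bash
python3 - <<'E'
from h import *
x,e=tri((359.3,218.7),(296.5,173.3)); o=bot.get_obs(); t=toG(o['eef_pos']); b=toG(x); print('bendG',b,e,'tcpG',t,b-t, np.degrees(np.arctan2(b[2]-t[2]-.05,b[0]-t[0]-.004)))
for th in (18,20,22,24,26):
    a=np.radians(th); tip=b+[.025*np.sin(a),0,-.025*np.cos(a)]; print(th,proj('scene',fromG(tip)))
E
```

```text
bendG [-0.14896932  0.00104719  0.38038876] [-0.12547901  0.00433554 -0.17832274  0.00052204] tcpG [-0.31075561  0.00035188  0.26576142] [0.1617863  0.00069531 0.11462734] 22.27340847162901
18 [[359.67647366 232.92106028]]
20 [[359.80555211 233.14726098]]
22 [[359.93413785 233.35655765]]
24 [[360.06207872 233.54865236]]
26 [[360.18922231 233.72326481]]
```

>>> send_rows:
  targets:
    - [[3,0.7,0,0,0.5],[6,1.4,-1,0,0.5],[6,1.4,-3,0,0.5],[6,1.4,-5,0,0.5],[6,1.4,-6,0,0.5],[6,1.4,-6.4,0,0.5],[6,1.4,-6.8,0,0.5],[6,1.4,-7.2,0,0.5],[6,1.4,-7.6,0,0.5],[6,1.4,-8,0,0.5],[6,1.4,-8.4,0,0.5],[6,1.4,-8.4,0,0.5]]

```text
clock: 17.23
eef_pos: [0.4916, 0.0641, 0.1823]
tool_rot: [-0.116, 0.993, -0.0, -0.001]
ft_force: [-1.2, -1.0, 3.3]
grip_width: 0.0145
```

>>> send_rows:
  targets:
    - [[0,0,2,0,0.5],[0,0,5,0,0.5],[0,0,6,0,0.5],[-4,-0.93,6,0,0.5],[-8,-1.9,6,0,0.5],[-10,-2.35,6,0,0.5],[-10,-2.35,6,0,0.5]]

```text
clock: 18.1
eef_pos: [0.3905, 0.0405, 0.242]
tool_rot: [-0.116, 0.993, -0.0, -0.001]
ft_force: [0.3, 0.1, -1.6]
grip_width: 0.0147
```

```bash
python3 - <<'E'
from h import *
o=bot.get_obs(); print(o['clock'],o['eef_pos'],o['grip_width'],o['ft_force'],o['ft_torque'],toG(o['eef_pos']))
b=snap('scene','s11.png'); cv2.imwrite('pics/s11c.png',cv2.resize(b[120:320,260:460,::-1],None,fx=3,fy=3))
a=snap('top','t11.png'); cv2.imwrite('pics/t11c.png',cv2.resize(a[80:280,200:400,::-1],None,fx=3,fy=3))
E
```

```text
18.1 [0.39051113 0.0404682  0.24199957] 0.014661005819921982 [ 0.26602984  0.11341602 -1.60274213] [ 0.02083249 -0.02062897  0.00163011] [-3.53274949e-01  3.28297462e-04  2.41999571e-01]
```

View pics/s11c.png

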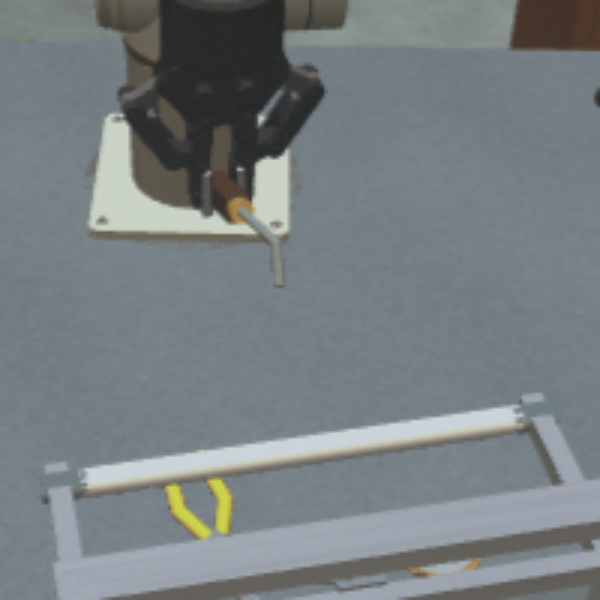

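View pics/t11c.png

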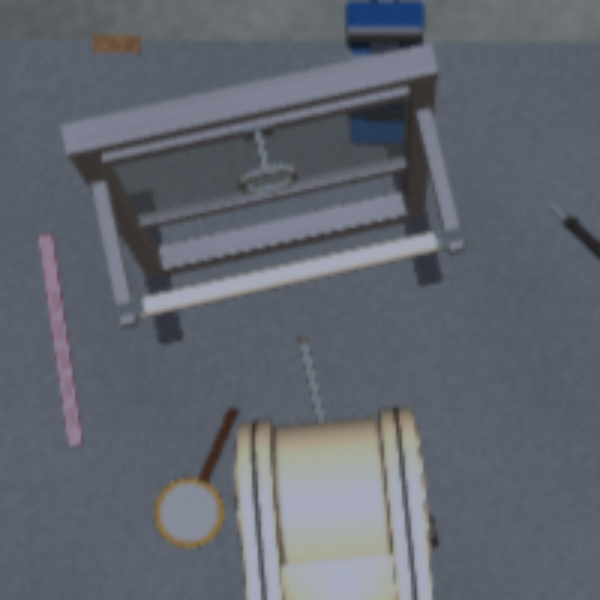

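```bash
python3 - <<'E'
from h import *
x,e=tri((352.7,200.6),(301.5,194.2)); o=bot.get_obs(); t=toG(o['eef_pos']); b=toG(x); print('bendG',b,e,'tcpG',t,b-t, np.degrees(np.arctan2(b[2]-t[2]-.05,b[0]-t[0]-.004)))
E
```

```text
bendG [-0.19702903  0.00112217  0.37755226] [-0.37856778  0.01184697 -0.51158909  0.00587181] tcpG [-3.51241045e-01  2.12205646e-04  2.42257387e-01] [0.15421202 0.00090997 0.13529488] 29.589206446667557
```

>>> send_rows:
  targets:
    - [[0,0,-4,0,0.5],[0,0,-8,0,0.5],[0,0,-11,0,0.5],[0,0,-11.6,0,0.5],[3,0.7,-11.6,0,0.5],[6,1.4,-11.6,0,0.5],[9,2.1,-11.6,0,0.5],[11.5,2.7,-11.6,0,0.5],[12.2,2.86,-11.6,0,0.5],[12.5,2.9,-9,0,0.5],[12.9,3.05,-7,0,0.5],[12.9,3.05,-7,0,0.5]]

```text
clock: 19.7
eef_pos: [0.5228, 0.0715, 0.1748]
tool_rot: [-0.116, 0.993, 0.0, 0.002]
ft_force: [0.4, -0.2, -1.8]
grip_width: 0.0149
```

```bash
python3 - <<'E'
from h import *
o=bot.get_obs(); print(o['clock'],o['eef_pos'],o['grip_width'],o['ft_force'],o['ft_torque'],toG(o['eef_pos']))
b=snap('scene','s12.png'); cv2.imwrite('pics/s12c.png',cv2.resize(b[160:400,280:480,::-1],None,fx=2.5,fy=2.5))
a=snap('top','t12.png'); cv2.imwrite('pics/t12c.png',cv2.resize(a[90:210,220:350,::-1],None,fx=5,fy=5,interpolation=cv2.INTER_CUBIC))
print(toG(o['eef_pos'])+[.1542,.0009,.1353])
E
```

```text
19.7 [0.52282898 0.07148632 0.17482345] 0.01493757412225568 [ 0.43898298 -0.20229991 -1.84713371] [-0.03476156  0.05281498  0.00496938] [-0.2173701   0.00022417  0.17482345]
[-0.0631701   0.00112417  0.31012345]
```

View pics/s12c.png

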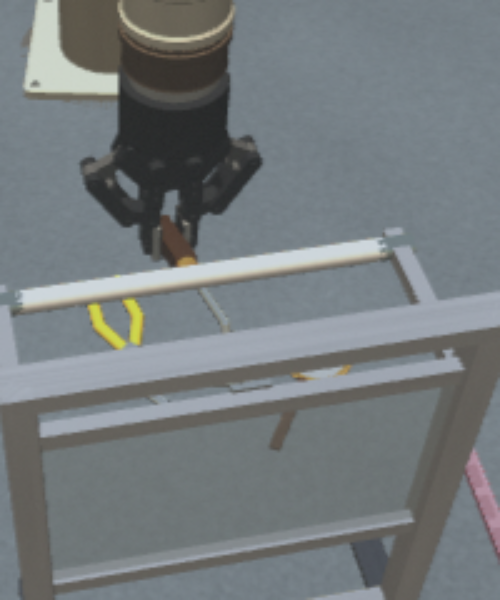

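View pics/t12c.png

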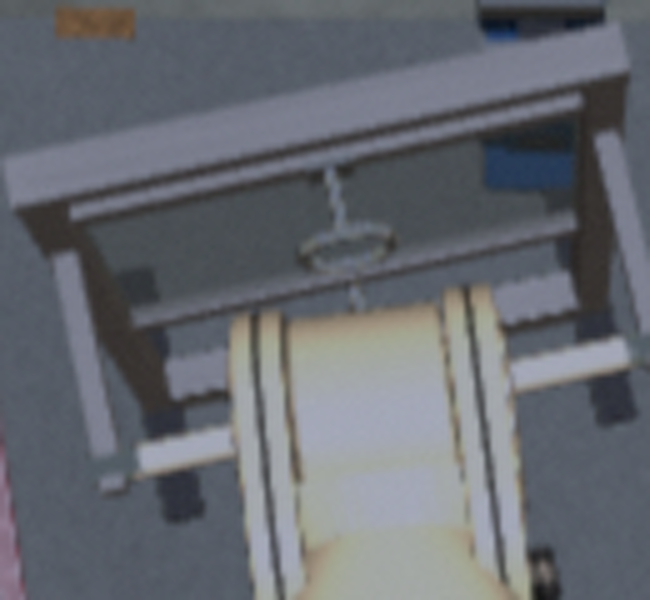

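>>> send_rows:
  targets:
    - [[0.4,0.1,0.3,0,0.5],[1.0,0.23,0.35,0,0.5],[1.7,0.4,0.35,0,0.5],[2.5,0.58,0.35,0,0.5],[3.2,0.75,0.35,0,0.5],[3.2,0.75,0.35,0,0.5]]

```text
clock: 20.55
eef_pos: [0.554, 0.079, 0.1761]
tool_rot: [-0.116, 0.993, -0.0, -0.0]
ft_force: [-0.5, -0.2, -2.3]
grip_width: 0.0147
```

```bash
python3 - <<'E'
from h import *
o=bot.get_obs(); print(o['clock'],o['eef_pos'],o['grip_width'],o['ft_force'],o['ft_torque'])
b=snap('scene','s13.png'); cv2.imwrite('pics/s13c.png',cv2.resize(b[220:380,300:440,::-1],None,fx=4,fy=3.7,interpolation=cv2.INTER_CUBIC))
a=snap('top','t13.png'); cv2.imwrite('pics/t13c.png',cv2.resize(a[100:170,250:330,::-1],None,fx=8,fy=8,interpolation=cv2.INTER_CUBIC))
print(toG(o['eef_pos'])+[.1542,.0009,.1353])
E
```

```text
20.55 [0.55400695 0.07896886 0.17608836] 0.01465385451961573 [-0.47502479 -0.18638968 -2.29011775] [ 0.02360983  0.06833428 -0.02400384]
[-0.03110714  0.00126877  0.31138836]
```

View pics/s13c.png

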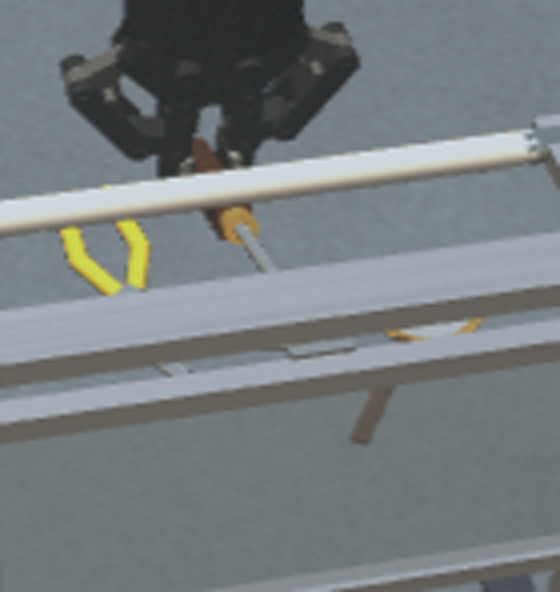

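View pics/t13c.png

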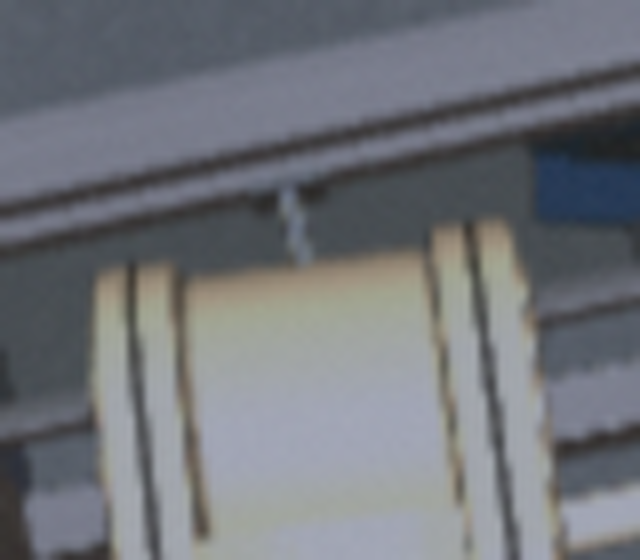

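>>> send_rows:
  targets:
    - [[0,0,-0.5,0,0.5],[0,0,-1.0,0,0.5],[0,0,-1.4,0,0.5],[0,0,-1.4,0,0.5],[0,0,-1.4,0,0.5]]

```text
clock: 21.28
eef_pos: [0.5535, 0.0788, 0.1625]
tool_rot: [-0.116, 0.993, -0.0, 0.0]
ft_force: [-0.2, -0.3, -0.8]
grip_width: 0.015
```

>>> send_rows:
  targets:
    - [[0,0,-0.3,0,0.5],[0,0,-0.6,0,0.5],[0,0,-0.9,0,0.5],[0,0,-0.9,0,0.5]]

```text
clock: 21.78
eef_pos: [0.5535, 0.0788, 0.1533]
tool_rot: [-0.116, 0.993, -0.0, -0.0]
ft_force: [-1.1, 0.1, -0.0]
grip_width: 0.0151
```

```bash
python3 - <<'E'
from h import *
o=bot.get_obs(); print(o['clock'],o['eef_pos'],o['grip_width'],o['ft_force'],o['ft_torque'])
b=snap('scene','s14.png'); cv2.imwrite('pics/s14c.png',cv2.resize(b[220:380,300:440,::-1],None,fx=4,fy=3.7,interpolation=cv2.INTER_CUBIC))
print(toG(o['eef_pos'])+[.1542,.0009,.1353])
E
```

```text
21.775 [0.55345506 0.07876206 0.1533007 ] 0.015141818481523735 [-1.11169986  0.096337   -0.01954351] [-0.06788578 -0.02598097  0.01392575]
[-0.03169172  0.00119384  0.2886007 ]
```

View pics/s14c.png

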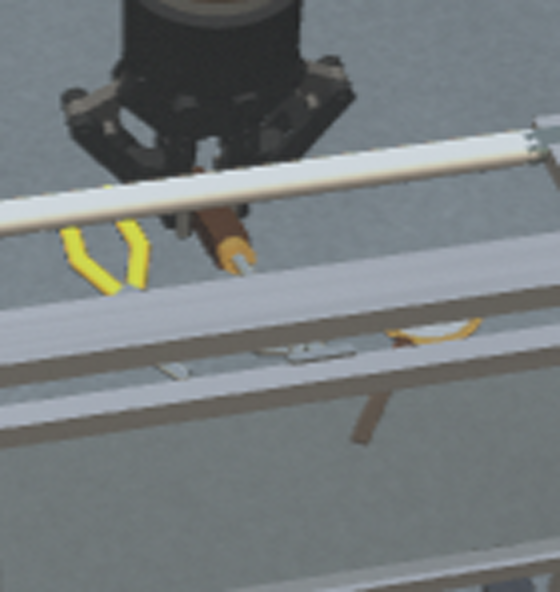

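>>> send_rows:
  targets:
    - [[0,0,-0.3,0,0.5],[0,0,-0.6,0,0.5],[0,0,-0.9,0,0.5],[0,0,-1.2,0,0.5],[0,0,-1.2,0,0.5]]

```text
clock: 22.45
eef_pos: [0.5532, 0.0787, 0.1409]
tool_rot: [-0.116, 0.993, -0.0, -0.0]
ft_force: [-0.7, -1.0, -1.0]
grip_width: 0.0148
```

```bash
python3 - <<'E'
from h import *
o=bot.get_obs(); print(o['clock'],o['eef_pos'],o['grip_width'],o['ft_force'],o['ft_torque'])
b=snap('scene','s15.png'); cv2.imwrite('pics/s15c.png',cv2.resize(b[220:380,300:440,::-1],None,fx=4,fy=3.7,interpolation=cv2.INTER_CUBIC))
print(toG(o['eef_pos'])+[.1542,.0009,.1353])
E
```

```text
22.45 [0.55316561 0.07874168 0.14091771] 0.014824076517614138 [-0.66165758 -0.98373693 -0.97664562] [-0.03788323 -0.08768415 -0.0468439 ]
[-0.03197816  0.00124027  0.27621771]
```

View pics/s15c.png

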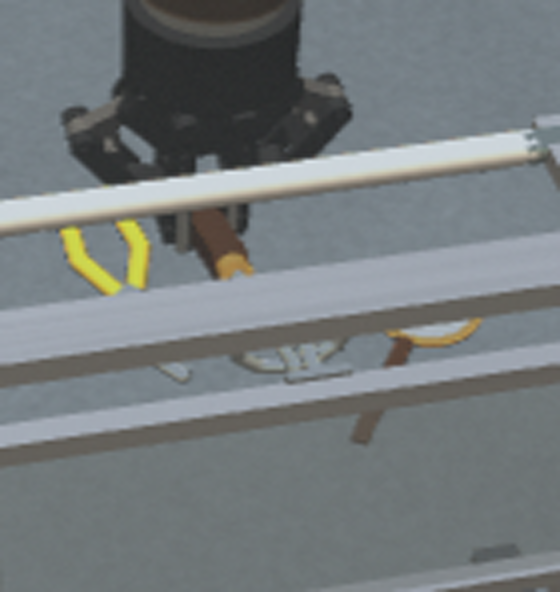

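>>> send_rows:
  targets:
    - [[0,0,-0.4,0,0.5],[0,0,-0.9,0,0.5],[0,0,-1.4,0,0.5],[0,0,-1.9,0,0.5],[0,0,-2.4,0,0.5],[0,0,-2.9,0,0.5],[0,0,-3.4,0,0.5],[0,0,-3.9,0,0.5],[0,0,-4.4,0,0.5],[0,0,-4.9,0,0.5],[0,0,-5.4,0,0.5],[0,0,-5.4,0,0.5]]

```text
clock: 24.0
eef_pos: [0.5526, 0.0787, 0.0866]
tool_rot: [-0.116, 0.993, -0.0, -0.001]
ft_force: [-1.5, 0.5, -0.3]
grip_width: 0.0147
```

```bash
python3 - <<'E'
from h import *
o=bot.get_obs(); print(o['clock'],o['eef_pos'],o['grip_width'],o['ft_force'],o['ft_torque'])
b=snap('scene','s16.png'); cv2.imwrite('pics/s16c.png',cv2.resize(b[240:440,280:480,::-1],None,fx=3,fy=3,interpolation=cv2.INTER_CUBIC))
print(toG(o['eef_pos'])+[.1542,.0009,.1353])
for L in ([-.042,0,.305-.07],[-.042,0,.305-.11]): print(proj('scene',fromG(L)))
E
```

```text
24.0 [0.55262872 0.07867308 0.08658124] 0.014726647875742994 [-1.47610185  0.51994265 -0.33997963] [-0.06993396  0.03922307 -0.05429857]
[-0.03251648  0.00129644  0.22188124]
[[370.12611779 328.24875415]]
[[368.74155643 341.92237384]]
```

View pics/s16c.png

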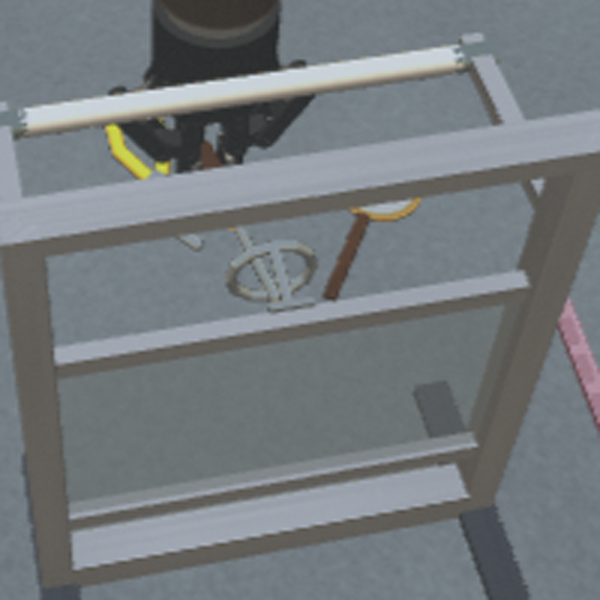

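>>> send_rows:
  targets:
    - [[0,0,-0.5,0,0.5],[0,0,-1,0,0.5],[0,0,-1.5,0,0.5],[0,0,-2,0,0.5],[0,0,-2.5,0,0.5],[0,0,-3,0,0.5],[0,0,-3.4,0,0.5],[0,0,-3.7,0,0.5],[0,0,-3.7,0,0.5]]

```text
clock: 25.18
eef_pos: [0.553, 0.0787, 0.0499]
tool_rot: [-0.116, 0.993, -0.0, -0.001]
ft_force: [-1.0, -0.8, -1.4]
grip_width: 0.0149
```

```bash
python3 - <<'E'
from h import *
o=bot.get_obs(); print(o['clock'],o['eef_pos'],o['grip_width'],o['ft_force'],o['ft_torque'])
b=snap('scene','s17.png'); cv2.imwrite('pics/s17c.png',cv2.resize(b[300:420,310:460,::-1],None,fx=5,fy=5,interpolation=cv2.INTER_CUBIC))
print(toG(o['eef_pos'])+[.1542,.0009,.1353])
for s in (.1,.105,.11): print(s,proj('scene',[fromG([-.042,0,.305-s]),fromG([-.0,-.1,.325-s]),fromG([-.0,.1,.325-s])]).round(1).tolist())
E
```

```text
25.175 [0.55304751 0.0787248  0.04993127] 0.0148634505113672 [-1.02567925 -0.78130615 -1.4405925 ] [-0.05598064  0.01614984  0.01656622]
[-0.03209698  0.00125089  0.18523127]
0.1 [[369.1, 338.6], [314.1, 364.1], [436.9, 343.7]]
0.105 [[368.9, 340.3], [314.2, 365.8], [436.4, 345.4]]
0.11 [[368.7, 341.9], [314.2, 367.5], [436.0, 347.1]]
```

View pics/s17c.png

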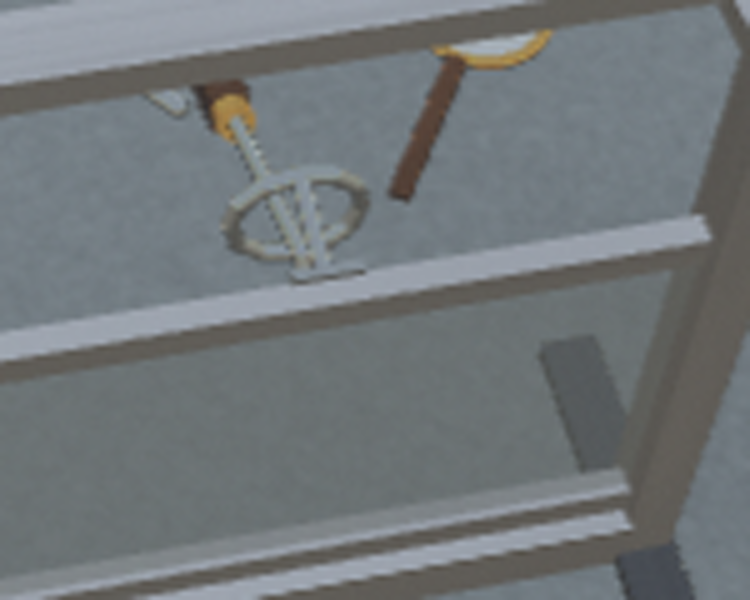

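>>> send_rows:
  targets:
    - [[0,0,-0.2,0,0.5],[0,0,-0.4,0,0.5],[0,0,-0.4,0,0.5]]

```text
clock: 25.6
eef_pos: [0.554, 0.0789, 0.0468]
tool_rot: [-0.116, 0.993, 0.0, 0.001]
ft_force: [-0.8, -0.4, 2.8]
grip_width: 0.0148
```

>>> send_rows:
  targets:
    - [[0,0,-0.2,0,0.5],[0,0,-0.4,0,0.5],[0,0,-0.4,0,0.5]]

```text
clock: 25.98
eef_pos: [0.5537, 0.0788, 0.0424]
tool_rot: [-0.116, 0.993, -0.0, 0.0]
ft_force: [0.1, -0.5, 2.2]
grip_width: 0.0149
```

```bash
python3 - <<'E'
from h import *
o=bot.get_obs(); print(o['clock'],o['eef_pos'],o['grip_width'],o['ft_force'],o['ft_torque'])
b=snap('scene','s18.png'); cv2.imwrite('pics/s18c.png',cv2.resize(b[300:420,310:460,::-1],None,fx=5,fy=5,interpolation=cv2.INTER_CUBIC))
E
```

```text
25.975 [0.55371332 0.07877357 0.04240341] 0.014929254929605031 [ 0.05800014 -0.50748019  2.16754435] [ 0.03618596 -0.46159458 -0.06703201]
```

View pics/s18c.png

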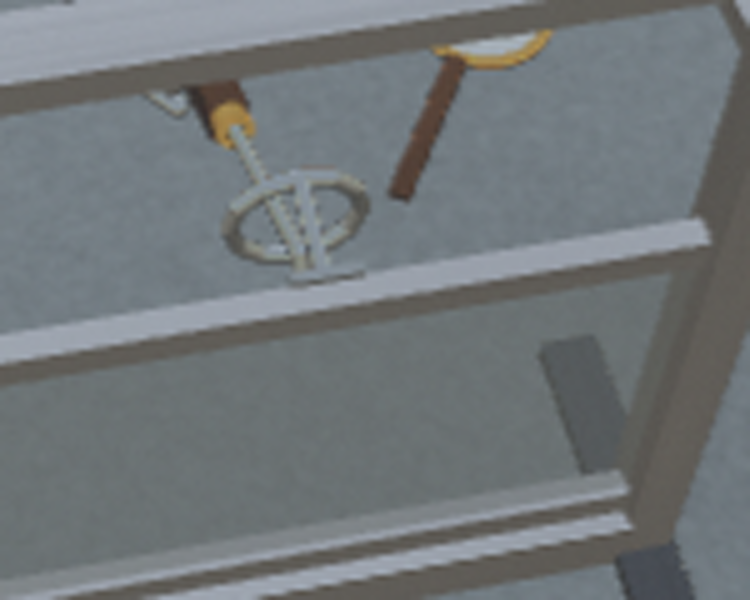

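>>> send_rows:
  targets:
    - [[0.25,0.06,0.13,0,0.5],[0.5,0.12,0.27,0,0.5],[0.5,0.12,0.27,0,0.5],[0.5,0.12,0.27,0,0.5],[0.5,0.12,0.27,0,0.5]]

```text
clock: 26.65
eef_pos: [0.5585, 0.08, 0.045]
tool_rot: [-0.116, 0.993, -0.0, -0.0]
ft_force: [-2.1, -0.9, 0.2]
grip_width: 0.0145
```

```bash
python3 - <<'E'
from h import *
o=bot.get_obs(); print(o['clock'],o['eef_pos'],o['grip_width'],o['ft_force'],o['ft_torque'],toG(o['eef_pos']))
b=snap('scene','s19.png'); cv2.imwrite('pics/s19c.png',cv2.resize(b[300:420,310:460,::-1],None,fx=5,fy=5,interpolation=cv2.INTER_CUBIC))
a=snap('top','t19.png'); cv2.imwrite('pics/t19c.png',cv2.resize(a[90:210,220:350,::-1],None,fx=5,fy=5,interpolation=cv2.INTER_CUBIC))
E
```

```text
26.65 [0.55845428 0.08001149 0.04501235] 0.014480884321728064 [-2.13268199 -0.85861602  0.1805468 ] [-0.04293946  0.06386644 -0.04807401] [-0.18073924  0.00036535  0.04501235]
```

View pics/s19c.png

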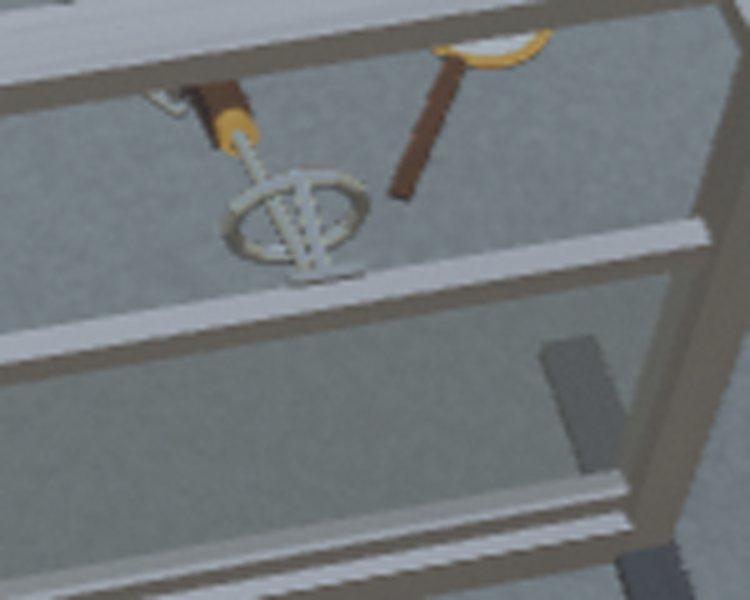

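View pics/t19c.png

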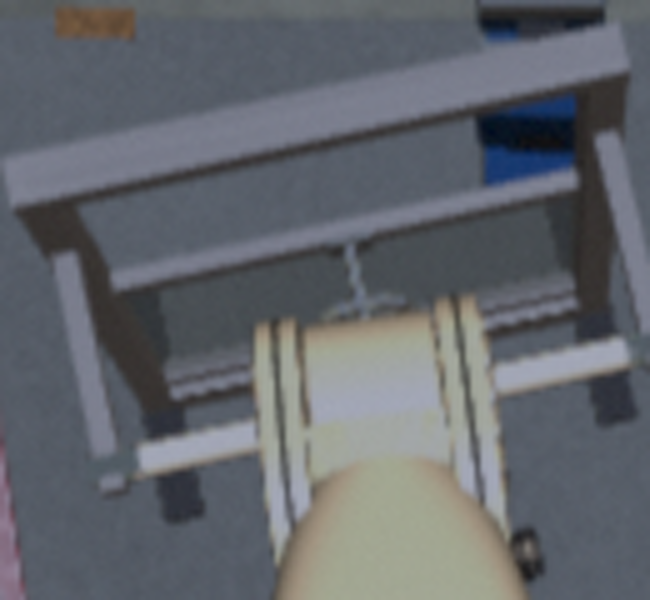

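>>> send_rows:
  targets:
    - [[0,0,0.6,0,0.5],[0,0,1.2,0,0.5],[0,0,1.8,0,0.5],[0,0,1.8,0,0.5],[-0.7,-0.16,1.8,0,0.5],[-1.4,-0.33,1.8,0,0.5],[-2.1,-0.5,1.8,0,0.5],[-2.8,-0.66,1.8,0,0.5],[-2.8,-0.66,1.8,0,0.5]]

```text
clock: 27.88
eef_pos: [0.5298, 0.0732, 0.0632]
tool_rot: [-0.116, 0.993, -0.0, -0.0]
ft_force: [0.6, 0.5, -1.1]
grip_width: 0.0146
```

```bash
python3 - <<'E'
from h import *
o=bot.get_obs(); print(o['clock'],o['eef_pos'],o['grip_width'],o['ft_force'],o['ft_torque'],toG(o['eef_pos']))
b=snap('scene','s20.png'); cv2.imwrite('pics/s20c.png',cv2.resize(b[300:420,310:460,::-1],None,fx=5,fy=5,interpolation=cv2.INTER_CUBIC))
E
```

```text
27.875 [0.52977158 0.07321812 0.06315441] 0.014639405960110713 [ 0.55026844  0.52400742 -1.07355519] [ 0.0004666  -0.06301836 -0.00617872] [-0.21021542  0.00032024  0.06315441]
```

View pics/s20c.png

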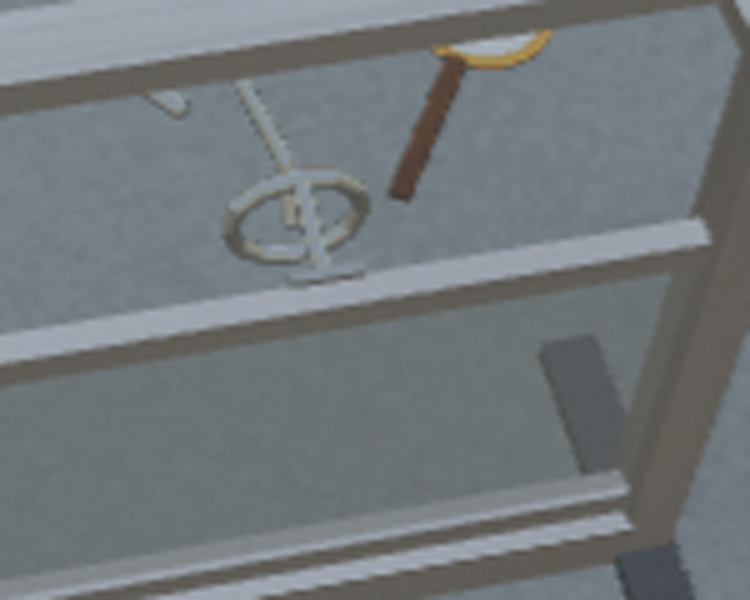

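>>> send_rows:
  targets:
    - [[-1.9,-0.45,0,0,0.5],[-3.8,-0.89,0,0,0.5],[-3.8,-0.89,3,0,0.5],[-3.8,-0.89,6,0,0.5],[-3.8,-0.89,7.8,0,0.5],[-3.8,-0.89,8.5,0,0.5],[-3.8,-0.89,9.1,0,0.5],[-3.8,-0.89,9.7,0,0.5],[-3.8,-0.89,10.3,0,0.5],[-3.8,-0.89,10.9,0,0.5]]

```text
clock: 29.18
eef_pos: [0.4915, 0.0644, 0.1713]
tool_rot: [-0.116, 0.993, -0.0, -0.001]
ft_force: [-0.4, -0.0, -6.0]
grip_width: 0.0147
```

>>> send_rows:
  targets:
    - [[0,0,0.5,0,0.5],[0,0,1,0,0.5],[0,0,1.5,0,0.5],[0,0,2,0,0.5],[0,0,2.5,0,0.5],[0,0,3,0,0.5],[0,0,3.5,0,0.5],[0,0,3.5,0,0.5]]

```text
clock: 30.18
eef_pos: [0.4932, 0.0645, 0.2077]
tool_rot: [-0.116, 0.993, -0.0, 0.001]
ft_force: [1.4, -0.5, -4.9]
grip_width: 0.0149
```

```bash
python3 - <<'E'
from h import *
o=bot.get_obs(); print(o['clock'],o['eef_pos'],o['grip_width'],o['ft_force'],o['ft_torque'],toG(o['eef_pos']))
b=snap('scene','s21.png'); cv2.imwrite('pics/s21c.png',cv2.resize(b[160:400,280:480,::-1],None,fx=2.5,fy=2.5))
E
```

```text
30.175 [0.49315646 0.06448353 0.20773533] 0.01488292775158593 [ 1.42028929 -0.5399204  -4.86845174] [-0.16249632  0.39954154 -0.09679915] [-2.47857763e-01  2.01848350e-04  2.07735335e-01]
```

View pics/s21c.png

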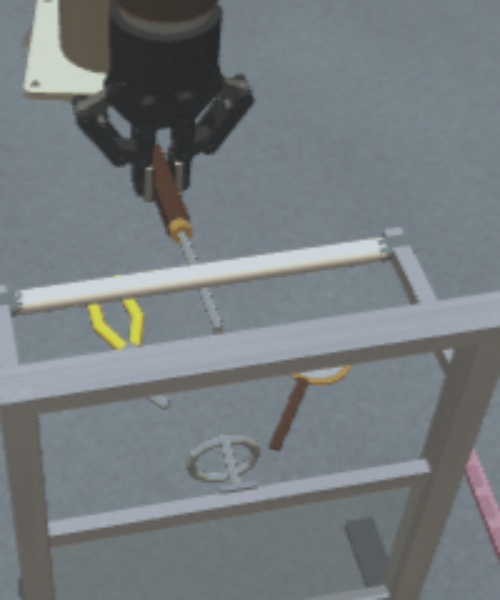

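>>> send_rows:
  targets:
    - [[0,0,0.5,0,0.5],[0,0,1,0,0.5],[0,0,1.5,0,0.5],[0,0,2,0,0.5],[0,0,2.5,0,0.5],[0,0,2.7,0,0.5],[0,0,2.7,0,0.5],[0,0,1,0,0.5],[-3,-0.7,0,0,0.5],[-6,-1.4,0,0,0.5],[-9.5,-2.2,0,0,0.5],[-9.5,-2.2,0,0,0.5]]

```text
clock: 31.72
eef_pos: [0.397, 0.0423, 0.2085]
tool_rot: [-0.116, 0.993, 0.0, 0.002]
ft_force: [1.1, 0.3, -0.8]
grip_width: 0.0144
```

```bash
python3 - <<'E'
from h import *
o=bot.get_obs(); print(o['clock'],o['eef_pos'],o['grip_width'],o['ft_force'],o['ft_torque'],toG(o['eef_pos']))
b=snap('scene','s22.png'); cv2.imwrite('pics/s22c.png',cv2.resize(b[120:360,260:460,::-1],None,fx=2.5,fy=2.5))
a=snap('top','t22.png'); cv2.imwrite('pics/t22c.png',cv2.resize(a[80:280,200:400,::-1],None,fx=3,fy=3))
E
```

```text
31.725 [0.39696321 0.04233134 0.20845215] 0.014397899361494368 [ 1.06430924  0.32948069 -0.82321152] [ 0.02942005 -0.01791587 -0.01161142] [-0.34656767  0.00066454  0.20845215]
```

View pics/s22c.png

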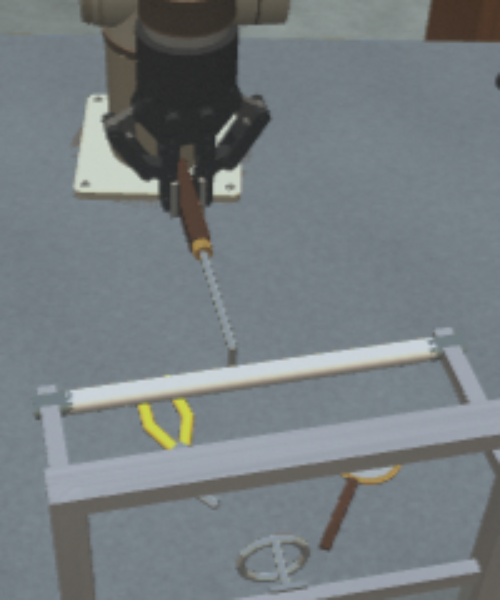

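View pics/t22c.png

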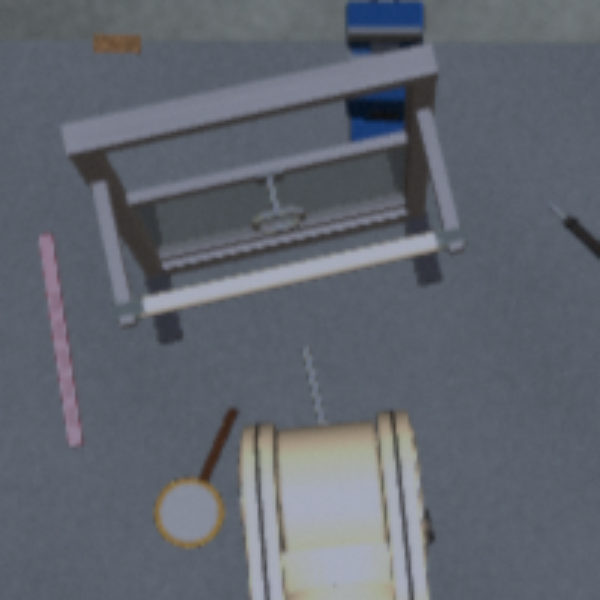

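```bash
python3 - <<'E'
from h import *
x,e=tri((352.8,258.8),(302,196.3)); o=bot.get_obs(); t=toG(o['eef_pos']); b=toG(x); print('bendG',b,e,b-t, np.degrees(np.arctan2(b[2]-t[2]-.05,b[0]-t[0]-.004)),o['eef_pos'],x)
g=np.array([0.4642,-.3341]); print(o['joint_pos'])
E
```

```text
bendG [-0.17583987  0.00103149  0.25907718] [-0.00932817  0.00028552 -0.01293567  0.00017179] [0.16851306 0.00048692 0.05063351] 0.2206333247115245 [0.39914657 0.04272169 0.20844368] [0.56307094 0.08178179 0.25907718]
[ 1.06493540e-01  3.33846307e-02 -1.98040554e-01  1.33449878e+00
  1.56281548e-04 -1.26582225e-01]
```

>>> send_rows:
  targets:
    - [[0,-4,0,-0.05,0.5],[0,-9,0,-0.12,0.5],[0,-14,0,-0.19,0.5],[0.5,-19,0,-0.26,0.5],[1.5,-24,0,-0.33,0.5],[3,-29,0,-0.39,0.5],[5,-34,-1,-0.413,0.5],[6.7,-37,-3,-0.413,0.5],[6.7,-37.6,-6,-0.413,0.5],[6.7,-37.6,-9,-0.413,0.5],[6.7,-37.6,-10,-0.413,0.5],[6.7,-37.6,-10,-0.413,0.5]]

```text
clock: 33.33
eef_pos: [0.465, -0.3336, 0.1068]
tool_rot: [0.09, 0.996, 0.0, -0.0]
ft_force: [-1.0, 0.5, -1.0]
grip_width: 0.0147
```

```bash
python3 - <<'E'
from h import *
o=bot.get_obs(); print(o['clock'],o['eef_pos'],o['grip_width'],o['ft_force'],R.from_quat(o['tool_rot']).as_euler('ZYX',True))
b=snap('scene','s23.png'); cv2.imwrite('pics/s23c.png',cv2.resize(b[200:360,60:260,::-1],None,fx=3.5,fy=3.5))
a=snap('wrist','w23.png')
E
```

```text
33.325 [ 0.4649659  -0.33360612  0.10678613] 0.014720040132118174 [-1.00160867  0.46225877 -0.95019217] [ 1.69714095e+02 -1.82172264e-02  1.79988673e+02]
```

View pics/s23c.png

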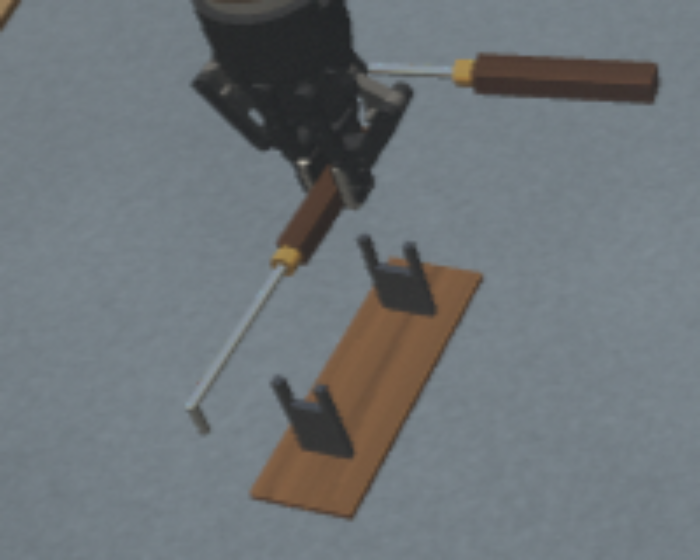

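View pics/w23.png

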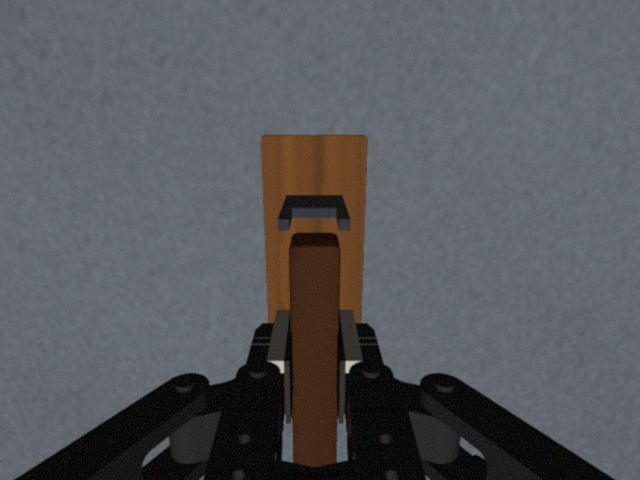

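>>> send_rows:
  targets:
    - [[0,0,-3,0,0.5],[0,0,-6,0,0.5],[0,0,-7.5,0,0.5],[0,0,-8.5,0,0.5],[0,0,-9.2,0,0.5],[0,0,-9.7,0,0.5],[0,0,-9.7,0,0.5]]

```text
clock: 34.3
eef_pos: [0.4645, -0.3336, 0.0102]
tool_rot: [0.09, 0.996, -0.0, 0.0]
ft_force: [0.6, -0.6, -1.9]
grip_width: 0.0149
```

```bash
python3 - <<'E'
from h import *
o=bot.get_obs(); print(o['clock'],o['eef_pos'],o['grip_width'],o['ft_force'])
b=snap('scene','s24.png'); cv2.imwrite('pics/s24c.png',cv2.resize(b[260:355,120:205,::-1],None,fx=6,fy=6,interpolation=cv2.INTER_CUBIC))
E
```

```text
34.3 [ 0.46451559 -0.33355851  0.01016162] 0.01492520157973897 [ 0.55143499 -0.61645905 -1.88131795]
```

View pics/s24c.png

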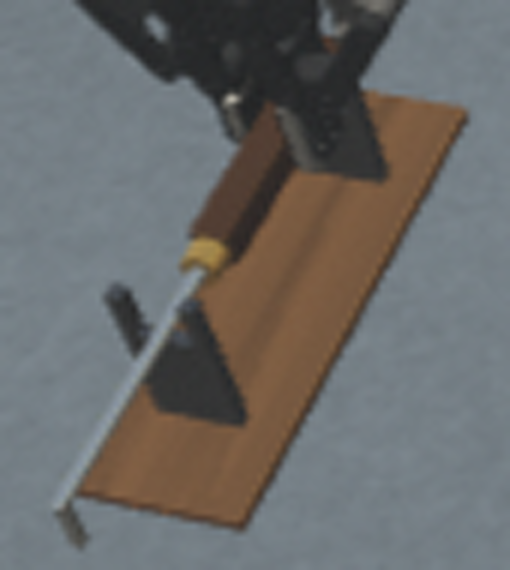

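>>> send_rows:
  targets:
    - [[0,0,-0.15,0,0.5],[0,0,-0.3,0,0.5],[0,0,-0.3,0,2],[0,0,-0.3,0,3.5],[0,0,-0.3,0,5],[0,0,-0.3,0,5],[0,0,1,0,5],[0,0,4,0,5],[0,0,8,0,5],[0,0,12,0,5],[-4,0,14,0,5],[-4,0,14,0,5]]

```text
clock: 35.85
eef_pos: [0.4239, -0.3344, 0.1535]
tool_rot: [0.091, 0.996, -0.001, 0.002]
ft_force: [0.5, -0.3, 0.1]
grip_width: 0.05
```

```bash
python3 - <<'E'
from h import *
o=bot.get_obs(); print(o['clock'],o['eef_pos'],o['grip_width'],o['ft_force'])
b=snap('scene','s25.png'); cv2.imwrite('pics/s25c.png',cv2.resize(b[260:355,120:205,::-1],None,fx=6,fy=6,interpolation=cv2.INTER_CUBIC))
a=snap('top','t25.png'); cv2.imwrite('pics/t25c.png',cv2.resize(a[180:280,410:490,::-1],None,fx=6,fy=6,interpolation=cv2.INTER_CUBIC))
cv2.imwrite('pics/s25g.png',cv2.resize(b[240:450,265:495,::-1],None,fx=2.8,fy=2.8,interpolation=cv2.INTER_CUBIC))
E
```

```text
35.85 [ 0.42392858 -0.33440604  0.15350007] 0.04998877331764484 [ 0.50834333 -0.30952319  0.11229462]
```

View pics/s25c.png

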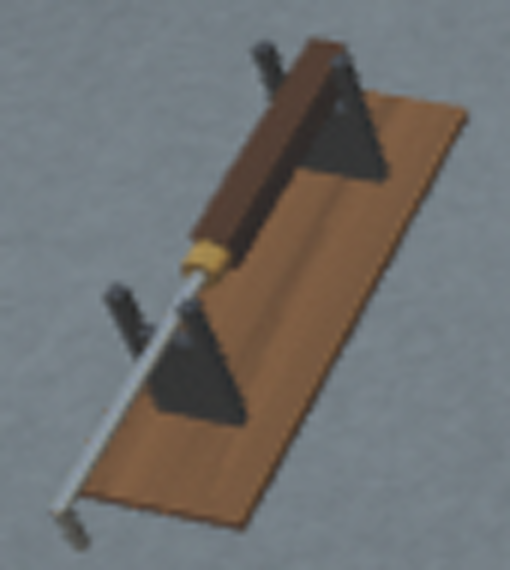

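View pics/t25c.png

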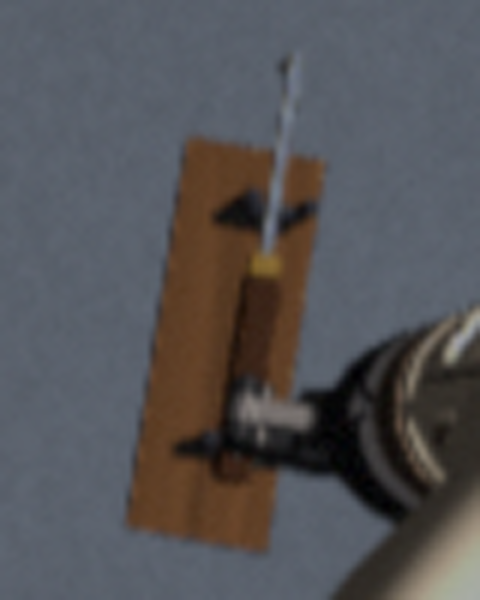

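View pics/s25g.png

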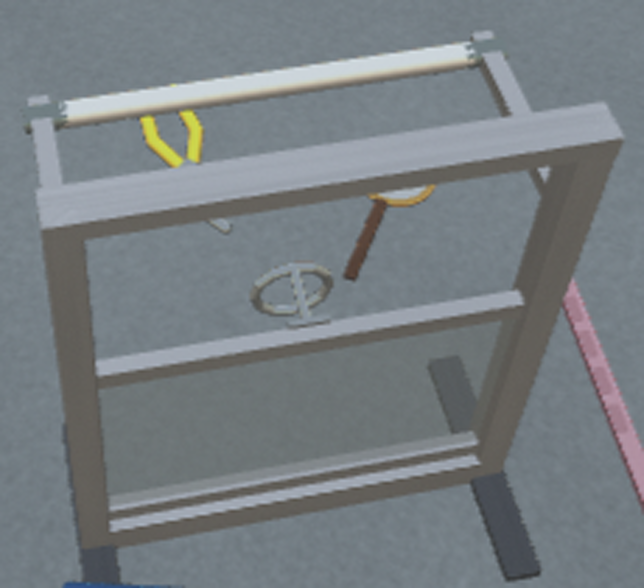

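```bash
python3 - <<'E'
from h import *
for s in (0,.1,.105,.11):
    q=proj('scene',[fromG([.008,-.112,.325-s]),fromG([.008,.112,.325-s])]); print(s,((q+.5-[265,240])*2.8).round(1).tolist())
E
```

```text
0 [[113.0, 261.9], [540.7, 194.0]]
0.1 [[119.8, 365.2], [507.8, 300.3]]
0.105 [[120.1, 369.9], [506.3, 305.1]]
0.11 [[120.4, 374.5], [504.9, 309.8]]
```

```bash
python3 - <<'E'
from h import *
print(bot.job_done()); print(bot.get_obs()['clock'])
E
```

```text
the job is handed in; nothing more can be done
None
the job is handed in; nothing more can be done
```

I hooked the ring, pulled the guard down to its stop with the little pole, and laid the pole back in both forks. I handed the job in at about 36 s, well under the 67 s limit. No verdict is reported.

**How it was done**
- **Tilt:** The moves cannot tilt the gripper. I pitched the pole in the fingers to about 30° by pressing its rod lightly on top of the lamp, at about 4–6 N. I levelled it the same way against the lamp's underside before putting it back.
- **Pull:** The hook went under the lamp, through the ring from the front, and the sash came down with 1–2 N of pull. At the bottom the force rose to about 4 N and the sash stopped moving.

**Last checks**
- **Sash:** In the scene image the rail edges fit 0.110 m of travel. The ring centre gave about 0.113 m.
- **Pole:** It lies in both forks, bend and tip within about 1 px of where they were at the start. The fingers are open and clear of it.
- **Bystanders:** I saw no change in the plier, magnifier and chip tube in the final picture. I did not look at the probe at the end.

**What failed or disagreed**
- **First grasp:** It closed on nothing, because the fingertips sit about 35 mm behind the reported TCP. I corrected for that and the second grasp held.
- **Camera offset:** The camera and robot positions differed by about 4 mm in x, which I allowed for.
- **Hook at the bottom:** I did not see the bend directly behind the ring there. I judged it from geometry, and moved the hook 5 mm further in and held it before unhooking.

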